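Seat and clamp a sensor head in its alignment jig

TASK

Seat the grey sensor head that lies loose on the alignment jig: first press it sideways against the long fence with about a kilo of push, then slide it along the fence and press it the same way against the end stop, so that it sits flush in the corner. Then push the toggle clamp's black handle down over centre until it snaps home and the rubber pad holds the head, and let go. Never push head or handle with more than 3 kg, and leave the loose rubber-footed spindle, the steel collar, the spare head and the screwdriver where they are.

Things in the scene. Friction and masses are not known exactly. Their poses are not given: they have to be found in the camera images.
- jig: alignment jig: fixed aluminium base plate 220 (x) by 250 (y) mm whose level upper face, the bed, is 12 mm above the bench. Origin at bench level; plate spans x -110..110, y -105..145 mm in this frame; z up, x towards the end stop, y towards fence and clamp. The seated head's centre is at x 30, y -8, z 25 mm here, its axes parallel to these
- fence: long fixed steel fence on the bed, 110 (x) by 12 (y) by 18 mm high; origin at the centre of its underside, axes as the jig's; the head seats against its -y face, 6 mm from the origin (jig y = 20 mm)
- stop: short fixed steel end stop on the bed, 12 (x) by 50 (y) by 18 mm high; origin at the centre of its underside, axes as the jig's; the head seats against its -x face, 6 mm from the origin (jig x = 70 mm). Stop and fence are rigid; sliding the head over the bed takes 1 to 4 N, so push somewhat harder than should reach them
- head_center (a point): centre of the sensor head, 13 mm above its underside: a loose grey block 80 (x) by 56 (y) by 26 mm high, 0.2 to 0.4 kg, with a dark round lens barrel (30 mm across, 6 mm tall) on top, 20 mm towards its -x end. Its x points to the stop when seated. At the start it lies on the bed, 10 to 30 mm short of its seat in x and y, up to 10 degrees askew
- head: the same sensor head, origin at the centre of its underside
- clamp_handle (a joint): angle of the clamp handle, rad: 0 to 0.08 at the start (raised, clamp open), growing as it is pushed down; dead centre 1.00, rigid end stop 1.11. Elevation above level = 1.20 less this value. Hinge along jig x at jig x 50, y 129, z 66 mm; the handle points up and to jig +y; the clamp arm is linked to it and swings down to -y. Let go short of dead centre with the pad on the head, it springs back
- handle_grip (a point): point on the centre line of the black round handle grip, 95 mm from the hinge (grip 20 mm across, from 50 to 128 mm from the hinge). Pushed here square to the handle it takes 0 to 2 N until the pad lands (about 0.76 rad), 5 to 9 N near 0.85, then the force falls and past dead centre it snaps to the end stop by itself
- pad_face (a point): centre of the clamp pad's lower face (round rubber pad 18 mm across on a sprung spindle, at the end of the 75 mm clamp arm); when closed it presses the seated head's top with about 22 N, 20 mm from the head's centre towards the stop
- pad: the same rubber pad, origin at the centre of its lower face
- spare_tip: spare rubber-footed spindle, 18 mm across, 22 mm tall, standing on the jig's bed; leave alone
- collar: loose steel collar, 28 mm across, 10 mm tall, on the jig's bed; leave alone
- spare_head: second, identical sensor head, lying in a white tray away from the jig; leave alone. Origin at the centre of its underside
- screwdriver: screwdriver, 160 mm long, lying on the bench; leave alone
Not all that is in view belongs to the job. Leave any green, pink or purple look-alike of the head alone.

How it is judged:
On the way, in this order (a step that is already met when the one before it is completed fails the run):
1. the head is pressed against the fence with more than 3 N, flush with it (within 2 mm and 0.05 rad) (contact force between head and fence above 3 N and y of head_center in the frame of jig above -0.01 m and angle between the x axis of head and the x axis of jig, either way round below 0.05 rad), for 0.15 s.
2. the head is pressed against the end stop with more than 3 N, still flush with the fence, the clamp still open (contact force between head and stop above 3 N and y of head_center in the frame of jig above -0.01 m and angle between the x axis of head and the x axis of jig, either way round below 0.05 rad and value of joint clamp_handle below 0.6 rad), for 0.15 s.
3. the handle is past dead centre and the pad presses the head (value of joint clamp_handle above 1.05 rad and contact force between pad and head above 8 N), for 0.1 s.
At the end, for the whole second after the job is handed in: the handle is past dead centre at its end stop (above 1.05 rad), the pad presses the head with more than 8 N, and the head is at rest on the bed, seated within 2 mm of both fence and end stop and within 0.04 rad of square and level (all of step 3 and x of head_center in the frame of jig between 0.028 and 0.032 m and y of head_center in the frame of jig between -0.01 and -0.006 m and angle between the x axis of head and the x axis of jig, either way round below 0.04 rad and angle between head's own z axis and vertical below 0.04 rad and linear speed of head below 0.01 m/s); the robot touches nothing.
It fails at once if the head is driven against the fence or the end stop with more than 30 N (contact force between head and fence above 30 N or contact force between head and stop above 30 N).
It fails at once if the robot pushes the handle with more than 30 N (contact force between any of the arm, the fingers and clamp_handle above 30 N).
It fails at once if a bystander is moved more than 15 mm (distance of any of spare_tip, collar, spare_head, screwdriver from where it was at the start of the episode above 0.015 m).
It also fails if it takes over 72 s, if anything falls off the work surface, if the arm or the gripper's body presses on something with over 40 N, if the wrist force passes 120 N, or if a joint passes its speed limit or range.

ROBOT

A 6-joint arm with a two-finger parallel gripper is mounted at the origin on the work surface. World frame = base frame: x ahead of the robot, y to its left, z up, the work surface at z = 0. Lengths are in m, angles in rad, forces in N, time in s.
With the tool pointing down it reaches from about 0.35 to 0.775 m from the base axis. Payload 5.5 kg.
Tool frame: the origin (TCP) lies at the very end of the fingers, on their centre line; the grasp point (between the pads) lies 19 mm behind it; x points along the fingers, y is the direction in which the jaws open and shut, and the axes are right-handed (so a half turn about x gives the same grasp; the last joint's range is limited). The gripper opens to 85 mm and grips with 20 to 120 N. Pads are 22 mm wide; open, the fingers measure 114 mm over their backs; the gripper's body (76 mm by 85 mm) begins 54 mm behind the grasp point. The pads swing forward as they close: fully open they stand 13 mm farther back than shut.
Start: joints at [-1.484, 0.313, 0.046, 1.304, 0, 1.431], TCP at [0.129, -0.56, 0.195] pointing down, gripper open.
Joint ranges: [-2.76, 2.76], [-0.86, 1.69], [-1.03, 1.26], [-2.2, 2.34], [-1.47, 1.5], [-3.14, 3.14]. Speed limits (rad/s): [2.57, 2.57, 3.14, 3.14, 3.14, 3.14].

INTERFACE

Orientations are given as a unit quaternion [w, x, y, z].
In Python, from workcell import env gives the robot as it stands.
- The arm moves only by the tool servo_tool, never from a script. Its argument "increments" is a list of rows, each an object with "offset": the shift along the tool's x, y, z in cm, a list of three; "yaw": the turn about the tool's x in degrees. In form: [{"offset": [x, y, z], "yaw": yaw}, ...]. A call has exactly 8 rows; each row is the pose to reach, as a shift and turn from the pose commanded when the call began, along the tool's axes at that moment; what a row does not reach only later rows make up. A row lasts 1/10 s, in which the tool goes at most 50 mm and 8.59 degrees, less where a joint would pass 70% of its speed; a pose out of reach is approached as far as the arm can. A call with a gripper value outside its range is refused whole. "claw" is the opening, from 0 (shut) to 1 (fully open), set as the call begins (left out, the last holds). The fingers move at their own pace and stop on an object; "force" is the grip in N (left out, the last holds). Time passes only in rows, so rows that repeat a pose let the fingers close, or fill a call up. It gives the time, the measured TCP pose, the force and the opening at its end, in the units of the state.
- env.get_state(): the state, without advancing time (a new reading comes with each control period).
- env.read_camera(name): name is "scene" or "top" or "wrist"; returns (picture, depth): 400x640x3 uint8, red, green, blue; 400x640 float32, m along the optical axis (not along the pixel's ray), 0 where there is no reading.
- env.camera_model(name): a dict with "vertical_fov" (degrees; the focal length in pixels is half the picture's height over the tangent of half this angle, whatever the lens; pixels are square), "cx", "cy" (the principal point, pixels), "world_from_camera" (4x4, takes a point from camera to world coordinates). Camera axes: x right, y up, looking along -z (the intrinsics and any distortion apply to the point x, -y, -z); pixel columns grow to the right and rows downward; lengths in m; the calibration is good to about 2 mm. A picture is of the moment at which its call begins: read the wrist's pose just before it. camera_model takes no time and is no camera call; for the wrist camera it gives the pose at the moment of the call.
- env.hand_in(): hands the job in, once; it reports no verdict.
The state is a dict: "clock": time; "joint_pos": joint angles; "qvel": joint speeds; "tau": joint torques, N m; "tcp_pos": TCP position; "orientation": TCP orientation; "wrist_force": force on the tool from outside, world axes, zero at the start; "ft_torque": the same for the moment, N m; "finger_gap": finger opening in m.
Only numpy, scipy, OpenCV 4.12 (cv2) and the standard library are available. Lean on these libraries where they do the work, as an engineer would, in place of code of your own. Each camera call takes 0.05 s, during which the arm holds its last target.

## Working session

There is one attempt and no reset: what is moved stays moved. The work goes in short steps, Python scripts to look and compute and a tool call to move; the robot and the scene stay as the last step left them, time stands still between calls to the robot, and variables do not carry over. Pictures are saved under pics/ and viewed, and the job is handed in when it is done.

Besides the shell and the picture viewer there is one more tool, called after "Request:" as name(argument=value, ...), one argument or row to a line, values as JSON. servo_tool: Moves the arm, as the interface text tells. Its arguments: {"type":"object","properties":{"increments":{"type":"array","items":{"type":"object","properties":{"offset":{"type":"array","items":{"type":"number"}},"yaw":{"type":"number"}}}},"claw":{"type":"number"},"force":{"type":"number"}},"required":["increments"]}

```bash
mkdir -p pics; cat > h.py <<'E'
from workcell import env
import numpy as np, cv2
def snap(n,fn):
    im,d=env.read_camera(n); cv2.imwrite('pics/'+fn+'.png',im[:,:,::-1]); np.save('pics/'+fn+'_d.npy',d)
    m=env.camera_model(n); np.save('pics/'+fn+'_m.npy',m,allow_pickle=True); return im,d,m
def load(fn):
    return cv2.imread('pics/'+fn+'.png'),np.load('pics/'+fn+'_d.npy'),np.load('pics/'+fn+'_m.npy',allow_pickle=True).item()
def ray(m,u,v):
    f=200/np.tan(np.radians(m['vertical_fov'])/2)
    return np.array([(u-m['cx'])/f,-(v-m['cy'])/f,-1.0])
def pt(m,u,v,d):
    T=np.array(m['world_from_camera']); return T[:3,:3]@(ray(m,u,v)*d)+T[:3,3]
def ptz(m,u,v,z):
    T=np.array(m['world_from_camera']); r=T[:3,:3]@ray(m,u,v); s=(z-T[2,3])/r[2]; return T[:3,3]+r*s
E
python3 - <<'E'
from h import *
print(env.get_state())
for n in ['scene','top','wrist']:
    im,d,m=snap(n,n+'0'); print(n,m)
E
```

```text
{'clock': 0.0, 'joint_pos': array([-1.48358278e+00,  3.14024656e-01,  4.49704974e-02,  1.30361657e+00,
        2.36572542e-05,  1.43120767e+00]), 'qvel': array([-6.40701430e-04,  2.30733557e-03,  1.27889027e-05, -1.57024820e-04,
       -8.48929691e-04,  3.18723355e-04]), 'tau': array([-1.43795151e-03, -4.80630147e+01,  2.98530453e+01,  1.95578038e-02,
       -4.06320614e-04,  5.04654707e-06]), 'tcp_pos': array([ 0.12924917, -0.55968186,  0.19449168]), 'orientation': array([ 0.07935264,  0.70259043,  0.08067715, -0.702539  ]), 'wrist_force': array([0.14828899, 0.23748359, 0.61733054]), 'ft_torque': array([-0.05456529,  0.00674319, -0.01509881]), 'finger_gap': 0.08599192245183682}
scene {'vertical_fov': 45.161758072051775, 'cx': 317.1938510076975, 'cy': 200.76735760299522, 'world_from_camera': array([[-7.75424493e-01, -3.78871487e-01,  5.05146762e-01,
         1.02867715e+00],
       [ 6.31439608e-01, -4.64076825e-01,  6.21221959e-01,
         6.97049116e-01],
       [-9.36382039e-04,  8.00680396e-01,  5.99091000e-01,
         7.51312532e-01],
       [ 0.00000000e+00,  0.00000000e+00,  0.00000000e+00,
         1.00000000e+00]])}
top {'vertical_fov': 52.45156743293424, 'cx': 322.101248344702, 'cy': 207.06509305572084, 'world_from_camera': array([[-0.02225315,  0.99230516, -0.1218001 ,  0.37328921],
       [-0.99964126, -0.02026867,  0.01750787,  0.03865561],
       [ 0.01490442,  0.12214602,  0.99240023,  1.059101  ],
       [ 0.        ,  0.        ,  0.        ,  1.        ]])}
wrist {'vertical_fov': 60.28985893371107, 'cx': 317.6950914398989, 'cy': 201.88243408544778, 'world_from_camera': array([[ 0.22571044,  0.92301578,  0.31160339,  0.21045872],
       [-0.97419117,  0.21468049,  0.06974134, -0.54101306],
       [-0.00252281, -0.31930262,  0.94764945,  0.37433262],
       [ 0.        ,  0.        ,  0.        ,  1.        ]])}
```

View pics/top0.png

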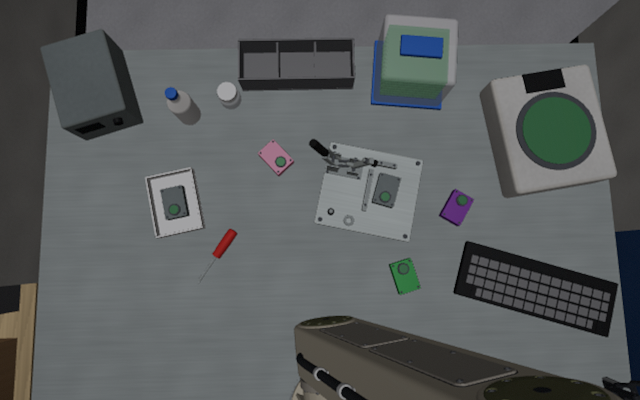

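View pics/scene0.png

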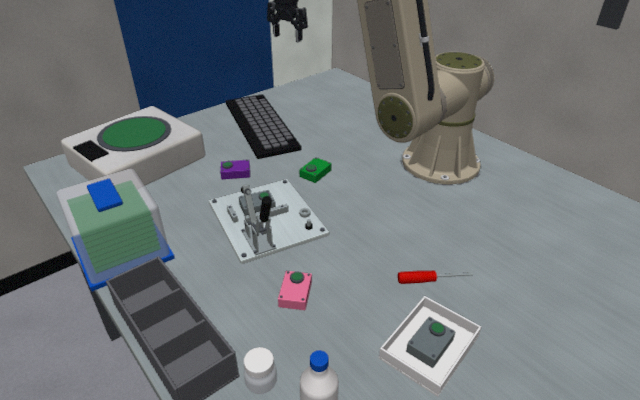

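```bash
python3 - <<'E'
import cv2
im=cv2.imread('pics/top0.png'); cv2.imwrite('pics/topc.png',cv2.resize(im[60:260,200:460],None,fx=3,fy=3,interpolation=cv2.INTER_CUBIC))
E
```

```text
(no output)
```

View pics/topc.png

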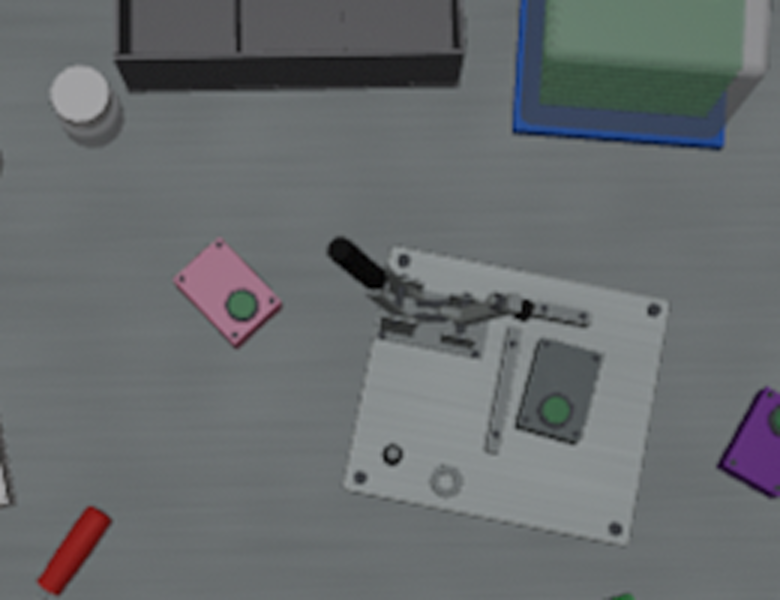

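```bash
cat >> h.py <<'E'
def jigfit(m,uv):
    # uv order: (x+,y+),(x+,y-),(x-,y+),(x-,y-)
    W=np.array([ptz(m,u,v,.012)[:2] for u,v in uv]); J=np.array([[.11,.145],[.11,-.105],[-.11,.145],[-.11,-.105]])
    a=W-W.mean(0); b=J-J.mean(0)
    th=np.arctan2((b[:,0]*a[:,1]-b[:,1]*a[:,0]).sum(),(a*b).sum()); R=np.array([[np.cos(th),-np.sin(th)],[np.sin(th),np.cos(th)]])
    t=W.mean(0)-R@J.mean(0); return th,R,t,W-(J@R.T+t)
def tojig(R,t,p): return R.T@(np.array(p)[:2]-t)
E
python3 - <<'E'
from h import *
im,d,m=load('top0')
c=lambda u,v:(200+u/3-1/3,60+v/3-1/3)
th,R,t,res=jigfit(m,[c(391,247),c(667,301),c(345,488),c(628,545)])
print(th,t,res)
for n,u,v,z in [('headNW',538,339,.038),('NE',601,353,.038),('SW',517,430,.038),('SE',578,443,.038),('lens',556,410,.044),('tip',392,454,.034),('collar',446,481,.022),('fenceN',514,330,.03),('fenceS',492,452,.03),('stopW',535,309,.03),('stopE',590,318,.03)]:
    U,V=c(u,v); p=ptz(m,U,V,z); print(n,p.round(4),(tojig(R,t,p)*1000).round(1), 'depth z',pt(m,U,V,d[int(round(V)),int(round(U))])[2].round(4))
# height map in jig coordinates
ys=[]
for v in range(100,260):
  for u in range(280,440):
    if d[v,u]>0:
      p=pt(m,u,v,d[v,u]); 
      if p[2]>.045: ys.append([*(tojig(R,t,p)*1000),p[2]*1000])
ys=np.array(ys); ys=ys[(abs(ys[:,0])<130)&(ys[:,1]>-150)&(ys[:,1]<220)]
for lo in range(-60,220,10):
    s=ys[(ys[:,1]>=lo)&(ys[:,1]<lo+10)]
    if len(s): print(lo,len(s),'x',s[:,0].min().round(),s[:,0].max().round(),'z',s[:,2].min().round(),s[:,2].max().round())
E
```

```text
-0.2137238651049467 [ 0.53766397 -0.12287948] [[-0.00073228 -0.00012196]
 [-0.00102519  0.00186408]
 [ 0.00149973 -0.00185903]
 [ 0.00025774  0.00011691]]
headNW [ 0.5846 -0.1274  0.038 ] [46.8  5.6] depth z 0.013
NE [ 0.5713 -0.1808  0.038 ] [ 45.2 -49.5] depth z 0.0127
SW [ 0.5064 -0.1064  0.038 ] [-34.    9.5] depth z 0.0152
SE [ 0.4943 -0.1578  0.038 ] [-35.  -43.3] depth z 0.0369
lens [ 0.522  -0.1392  0.044 ] [-11.8 -19.3] depth z 0.0447
tip [ 4.886e-01 -1.000e-04  3.400e-02] [-74.  109.6] depth z 0.0342
collar [ 0.4658 -0.0462  0.022 ] [-86.5  59.7] depth z 0.0151
fenceN [ 0.5945 -0.1082  0.03  ] [52.4 26.4] depth z 0.0308
fenceS [ 0.489  -0.0855  0.03  ] [-55.5  26.2] depth z 0.029
stopW [ 0.6127 -0.1271  0.03  ] [74.2 11.8] depth z 0.0295
stopE [ 0.6038 -0.1744  0.03  ] [ 75.6 -36.4] depth z 0.0313
-40 2 x -11.0 -4.0 z 45.0 45.0
-30 16 x -24.0 -0.0 z 45.0 48.0
-20 22 x -25.0 -1.0 z 45.0 49.0
-10 6 x -21.0 -6.0 z 45.0 48.0
20 23 x 40.0 58.0 z 112.0 121.0
30 29 x 40.0 56.0 z 105.0 132.0
40 36 x 42.0 56.0 z 92.0 134.0
50 46 x 33.0 67.0 z 51.0 130.0
60 51 x 30.0 71.0 z 48.0 122.0
70 55 x 29.0 70.0 z 46.0 68.0
80 32 x 31.0 68.0 z 46.0 64.0
90 24 x 41.0 60.0 z 48.0 60.0
100 19 x 40.0 59.0 z 45.0 54.0
110 44 x 31.0 69.0 z 47.0 74.0
120 62 x 29.0 70.0 z 46.0 86.0
130 58 x 30.0 66.0 z 45.0 112.0
140 60 x 37.0 63.0 z 81.0 141.0
150 51 x 37.0 59.0 z 106.0 168.0
160 50 x 40.0 58.0 z 145.0 188.0
170 44 x 40.0 59.0 z 162.0 188.0
180 17 x 42.0 57.0 z 178.0 186.0
```

```bash
cat >> h.py <<'E'
from scipy.spatial.transform import Rotation as Ro
TH=-0.2137; T0=np.array([.5377,-.1229]); RJ=np.array([[np.cos(TH),-np.sin(TH)],[np.sin(TH),np.cos(TH)]])
def st():
    s=env.get_state(); q=s['orientation']; A=Ro.from_quat([q[1],q[2],q[3],q[0]]).as_matrix(); return s,A
def j2w(x,y,z): p=RJ@(np.array([x,y])/1000)+T0; return np.array([p[0],p[1],z/1000])
def info():
    s,A=st(); p=s['tcp_pos']; j=RJ.T@(p[:2]-T0)*1000; f=s['wrist_force']; fj=RJ.T@f[:2]
    ty=RJ.T@A[:2,1]
    print('t %.2f jig'%s['clock'],j.round(1),'z %.1f'%(p[2]*1000),'Fjig',fj.round(2),f[2].round(2),'gap %.4f'%s['finger_gap'],'tooly ang vs jigx deg %.2f'%np.degrees(np.arctan2(ty[1],ty[0])),'toolx',A[:,0].round(3))
    return s,A
def go(x,y,z):
    s,A=info(); print('offset cm to',x,y,z,(A.T@(j2w(x,y,z)-s['tcp_pos'])*100).round(2))
E
python3 - <<'E'
from h import *
s,A=info(); print(A.round(3)); go(6,-95,150)
E
```

```text
t 0.15 jig [-306.5 -513.6] z 194.7 Fjig [-0.27 -0.34] 0.72 gap 0.0854 tooly ang vs jigx deg -64.76 toolx [-0.     0.001 -1.   ]
[[-0.     0.225 -0.974]
 [ 0.001 -0.974 -0.225]
 [-1.    -0.001 -0.   ]]
t 0.15 jig [-306.5 -513.6] z 194.7 Fjig [-0.27 -0.34] 0.72 gap 0.0854 tooly ang vs jigx deg -64.76 toolx [-0.     0.001 -1.   ]
offset cm to 6 -95 150 [  4.51 -24.54 -46.12]
```

Request:
servo_tool(
  increments=[
    {"offset":[0,-2.5,-4.6],"yaw":-8},
    {"offset":[0,-5,-9.2],"yaw":-16},
    {"offset":[0,-7.5,-13.8],"yaw":-24},
    {"offset":[0,-10,-18.4],"yaw":-32},
    {"offset":[0,-12.5,-23],"yaw":-40},
    {"offset":[0,-15,-27.6],"yaw":-48},
    {"offset":[0,-17.5,-32.2],"yaw":-56},
    {"offset":[0,-20,-36.8],"yaw":-64.8},
  ],
  claw=0.35,
)

```text
clock: 0.95
tcp_pos: [0.4299, -0.2935, 0.1953]
orientation: [-0.445, -0.55, -0.445, 0.55]
wrist_force: [-0.4, -1.7, -0.0]
finger_gap: 0.0298
```

```bash
python3 - <<'E'
from h import *
go(6,-95,150)
E
```

```text
t 0.95 jig [ -69.1 -189.6] z 195.3 Fjig [-0.04 -1.74] -0.01 gap 0.0298 tooly ang vs jigx deg 0.17 toolx [-0. -0. -1.]
offset cm to 6 -95 150 [ 4.53  7.54 -9.44]
```

Request:
servo_tool(
  increments=[
    {"offset":[0.5,2,-2],"yaw":0},
    {"offset":[1,4,-4],"yaw":0},
    {"offset":[2,6,-6],"yaw":0},
    {"offset":[3,6.5,-7.5],"yaw":0},
    {"offset":[4,6.5,-8],"yaw":0},
    {"offset":[4.5,6.5,-8],"yaw":0},
    {"offset":[4.5,6.5,-8],"yaw":0},
    {"offset":[4.5,6.5,-8],"yaw":0},
  ],
)

```text
clock: 1.75
tcp_pos: [0.5087, -0.2319, 0.1506]
orientation: [-0.443, -0.551, -0.443, 0.552]
wrist_force: [0.1, -0.1, 0.8]
finger_gap: 0.03
```

```bash
python3 - <<'E'
from h import *
im,d,m=snap('wrist','w1'); snap('top','t1')
go(6,-75,18)
E
```

```text
t 1.85 jig [  -4.7 -112.7] z 151.1 Fjig [0.42 0.84] 0.44 gap 0.0297 tooly ang vs jigx deg -0.25 toolx [ 0.001 -0.001 -1.   ]
offset cm to 6 -75 18 [13.31  1.04 -3.78]
```

View pics/w1.png

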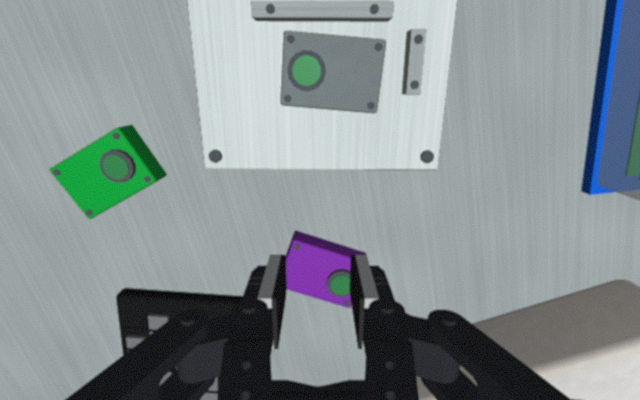

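```bash
python3 - <<'E'
from h import *
im,d,m=load('w1')
cv2.imwrite('pics/w1c.png',cv2.resize(im[0:130,240:440],None,fx=4,fy=4,interpolation=cv2.INTER_CUBIC))
E
```

```text
(no output)
```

View pics/w1c.png

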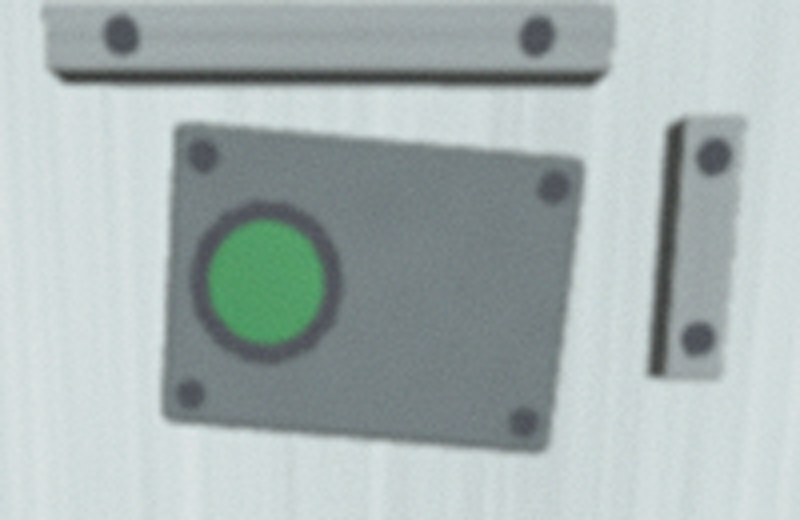

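```bash
python3 - <<'E'
from h import *
im,d,m=load('w1')
P={}
for n,u,v,z in [('NW',177,122,.038),('NE',584,157,.038),('SE',549,452,.038),('SW',163,421,.038),('lens',267,282,.044),('fenceW',46,75,.03),('fenceE',610,72,.03),('stopN',686,118,.03),('stopS',665,378,.03)]:
    U,V=240+u/4-.4,v/4-.4; p=ptz(m,U,V,z); P[n]=RJ.T@(p[:2]-T0)*1000; print(n,P[n].round(1),(pt(m,U,V,d[int(V),int(U)])[2]*1000).round(1))
print('head',np.mean([P[k] for k in['NW','NE','SE','SW']],0), np.degrees(np.arctan2(*(P['NE']-P['NW'])[::-1])))
E
```

```text
NW [-29.5  11.2] 13.6
NE [49.   4.8] 15.0
SE [ 45.  -50.5] 14.3
SW [-34.3 -44.1] 13.4
lens [-12.4 -17.8] 46.7
fenceW [-55.5  20.6] 14.4
fenceE [54.6 20.8] 13.9
stopN [70.1 12.6] 31.8
stopS [ 69.8 -36.2] 13.1
head [  7.55528484 -19.68324727] -4.655631088013912
```

Request:
servo_tool(
  increments=[
    {"offset":[2,0.6,-1.6],"yaw":0.2},
    {"offset":[5,1.2,-3.3],"yaw":0.2},
    {"offset":[8,1.2,-3.3],"yaw":0.2},
    {"offset":[10,1.2,-3.3],"yaw":0.2},
    {"offset":[12,1.2,-3.3],"yaw":0.2},
    {"offset":[12.8,1.2,-3.3],"yaw":0.2},
    {"offset":[12.8,1.2,-3.3],"yaw":0.2},
    {"offset":[12.8,1.2,-3.3],"yaw":0.2},
  ],
)

```text
clock: 2.65
tcp_pos: [0.5289, -0.2021, 0.0234]
orientation: [0.442, 0.552, 0.441, -0.552]
wrist_force: [0.1, -0.0, 0.4]
finger_gap: 0.0301
```

```bash
python3 - <<'E'
from h import *
go(8,-64,19)
E
```

```text
t 2.65 jig [  8.2 -79.3] z 23.4 Fjig [0.15 0.01] 0.37 gap 0.0301 tooly ang vs jigx deg -0.40 toolx [ 0.001 -0.001 -1.   ]
offset cm to 8 -64 19 [ 0.44 -0.03 -1.53]
```

Request:
servo_tool(
  increments=[
    {"offset":[0.2,0,-0.3],"yaw":-0.4},
    {"offset":[0.4,0,-0.6],"yaw":-0.4},
    {"offset":[0.4,0,-0.9],"yaw":-0.4},
    {"offset":[0.4,0,-1.2],"yaw":-0.4},
    {"offset":[0.4,0,-1.5],"yaw":-0.4},
    {"offset":[0.4,0,-1.8],"yaw":-0.4},
    {"offset":[0.4,0,-2.1],"yaw":-0.4},
    {"offset":[0.4,0,-2.4],"yaw":-0.4},
  ],
)

```text
clock: 3.45
tcp_pos: [0.5336, -0.1777, 0.0184]
orientation: [-0.444, -0.55, -0.444, 0.55]
wrist_force: [-0.1, 0.3, 0.7]
finger_gap: 0.0299
```

```bash
python3 - <<'E'
from h import *
info(); snap('wrist','w2')
E
```

```text
t 3.45 jig [  7.6 -54.4] z 18.4 Fjig [-0.13  0.25] 0.67 gap 0.0299 tooly ang vs jigx deg 0.04 toolx [ 0. -0. -1.]
```

View pics/w2.png

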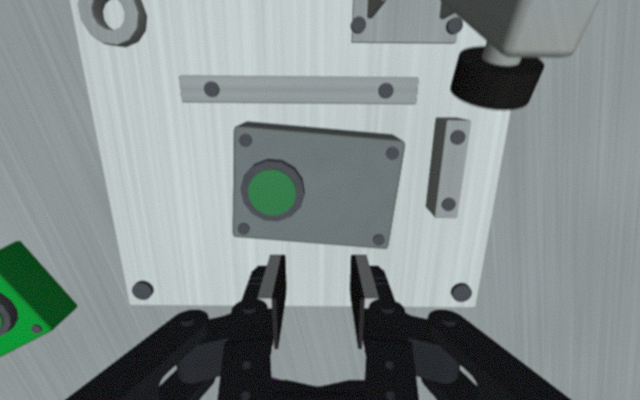

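Request:
servo_tool(
  increments=[
    {"offset":[0,0,-0.05],"yaw":0},
    {"offset":[0,0,-0.1],"yaw":0},
    {"offset":[0,0,-0.15],"yaw":0},
    {"offset":[0,0,-0.2],"yaw":0},
    {"offset":[0,0,-0.25],"yaw":0},
    {"offset":[0,0,-0.3],"yaw":0},
    {"offset":[0,0,-0.35],"yaw":0},
    {"offset":[0,0,-0.4],"yaw":0},
  ],
)

```text
clock: 4.3
tcp_pos: [0.5344, -0.174, 0.0184]
orientation: [-0.444, -0.55, -0.444, 0.55]
wrist_force: [1.1, 0.1, -0.4]
finger_gap: 0.0299
```

```bash
python3 - <<'E'
from h import *
info(); snap('wrist','w3')
E
```

```text
t 4.30 jig [  7.6 -50.7] z 18.4 Fjig [1.07 0.35] -0.36 gap 0.0299 tooly ang vs jigx deg 0.03 toolx [-0. -0. -1.]
```

View pics/w3.png

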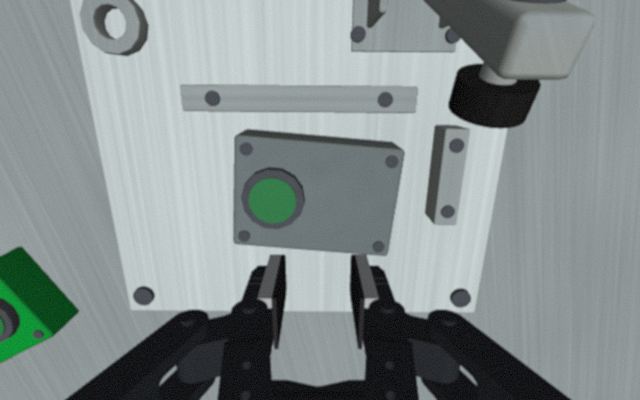

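Request:
servo_tool(
  increments=[
    {"offset":[0,0,-0.05],"yaw":0},
    {"offset":[0,0,-0.1],"yaw":0},
    {"offset":[0,0,-0.15],"yaw":0},
    {"offset":[0,0,-0.2],"yaw":0},
    {"offset":[0,0,-0.25],"yaw":0},
    {"offset":[0,0,-0.3],"yaw":0},
    {"offset":[0,0,-0.35],"yaw":0},
    {"offset":[0,0,-0.4],"yaw":0},
  ],
)

```text
clock: 5.15
tcp_pos: [0.5353, -0.1701, 0.0184]
orientation: [-0.444, -0.55, -0.444, 0.55]
wrist_force: [-0.0, 0.3, 0.4]
finger_gap: 0.0296
```

```bash
python3 - <<'E'
from h import *
info(); snap('wrist','w4')
E
```

```text
t 5.15 jig [  7.6 -46.7] z 18.4 Fjig [-0.06  0.26] 0.35 gap 0.0296 tooly ang vs jigx deg 0.03 toolx [ 0. -0. -1.]
```

View pics/w4.png

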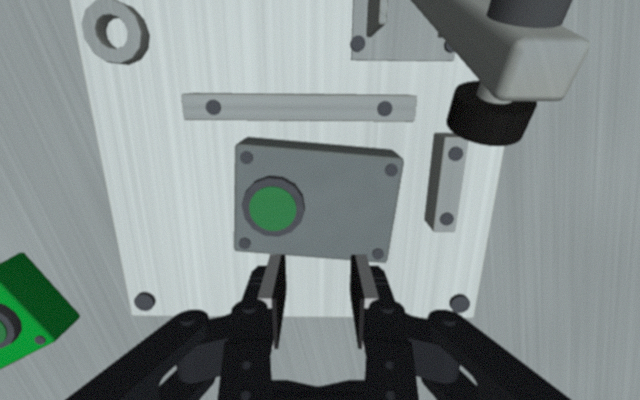

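```bash
python3 - <<'E'
from h import *
im,d,m=load('w4')
s,A=st()
T=np.array(m['world_from_camera']);f=200/np.tan(np.radians(m['vertical_fov'])/2)
def proj(p):
    c=T[:3,:3].T@(p-T[:3,3]); return (m['cx']+f*c[0]/-c[2], m['cy']-f*c[1]/-c[2])
print('tcp',proj(s['tcp_pos']))
for dx in(-15,15):
  for dy in(-11,0,11):
    for h in (0,19): print(dx,dy,h,np.round(proj(s['tcp_pos']+A@np.array([-h,dx,-dy])/1000),1))
for n,u,v,z in [('NW',235,140,.038),('NE',403,154,.038),('SE',390,263,.038),('SW',235,251,.038),('lens',274,206,.044),('fenceW',184,121,.03),('fenceE',416,121,.03)]:
    p=ptz(m,u,v,z); print(n,(RJ.T@(p[:2]-T0)*1000).round(1),(pt(m,u,v,d[v,u])[2]*1000).round(1))
cv2.imwrite('pics/w4c.png',cv2.resize(im[220:360,220:420],None,fx=4,fy=4,interpolation=cv2.INTER_CUBIC))
E
```

```text
tcp (np.float64(316.0963998459456), np.float64(239.53512259598318))
-15 -11 0 [290.3 256.8]
-15 -11 19 [287.6 273.7]
-15 0 0 [289.8 239.5]
-15 0 19 [287. 255.]
-15 11 0 [289.3 221.6]
-15 11 19 [286.4 235.5]
15 -11 0 [341.9 256.8]
15 -11 19 [344.3 273.7]
15 0 0 [342.4 239.6]
15 0 19 [344.8 255. ]
15 11 0 [342.8 221.7]
15 11 19 [345.4 235.6]
NW [-29.8  12.8] 13.6
NE [48.3  6.4] 13.0
SE [ 46.2 -50.8] 12.9
SW [-34.1 -44.1] 12.8
lens [-12.3 -17.4] 45.6
fenceW [-55.4  20.6] 12.9
fenceE [55.3 20.8] 12.9
```

View pics/w4c.png

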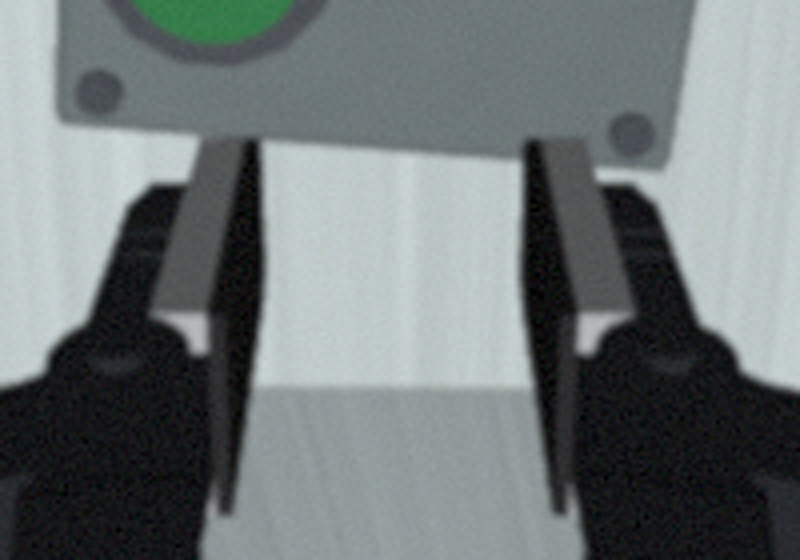

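```bash
python3 - <<'E'
from h import *
im,d,m=load('w4')
for u,v in [(276,257),(276,265),(270,280),(264,295),(283,260),(358,257),(360,265),(366,280),(372,292),(354,260)]:
    p=pt(m,u,v,d[v,u]); print(u,v,d[v,u],(RJ.T@(p[:2]-T0)*1000).round(1),(p[2]*1000).round(1))
E
```

```text
276 257 0.14993122 [ -9.7 -34.1] 63.5
276 265 0.14466104 [ -9.  -34.8] 69.3
270 280 0.13375218 [-10.  -34.9] 80.9
264 295 0.12334149 [-10.7 -34.5] 91.7
283 260 0.14940225 [ -6.6 -35.1] 64.4
358 257 0.15136509 [ 26.2 -34.7] 62.2
360 265 0.14419056 [ 26.2 -34.5] 69.7
366 280 0.13284172 [ 27.1 -34.4] 81.7
372 292 0.124982454 [ 28.2 -34.3] 89.9
354 260 0.14812234 [ 24.1 -34.4] 65.5
```

```bash
python3 - <<'E'
from h import *
im,d,m=snap('scene','s1'); im=cv2.imread('pics/s1.png')
s,A=info()
T=np.array(m['world_from_camera']);f=200/np.tan(np.radians(m['vertical_fov'])/2)
c=T[:3,:3].T@(s['tcp_pos']-T[:3,3]); print('tcp px',m['cx']+f*c[0]/-c[2], m['cy']-f*c[1]/-c[2], s['finger_gap'],s['tcp_pos'])
cv2.imwrite('pics/s1c.png',cv2.resize(im[110:260,180:380],None,fx=4,fy=4,interpolation=cv2.INTER_CUBIC))
E
```

```text
t 5.25 jig [  7.6 -46.6] z 18.4 Fjig [-0.33 -0.04] 0.24 gap 0.0298 tooly ang vs jigx deg 0.04 toolx [-0. -0. -1.]
tcp px 252.83011311473075 199.7730036275995 0.029833176864415795 [ 0.53522191 -0.17008547  0.01839068]
```

View pics/s1c.png

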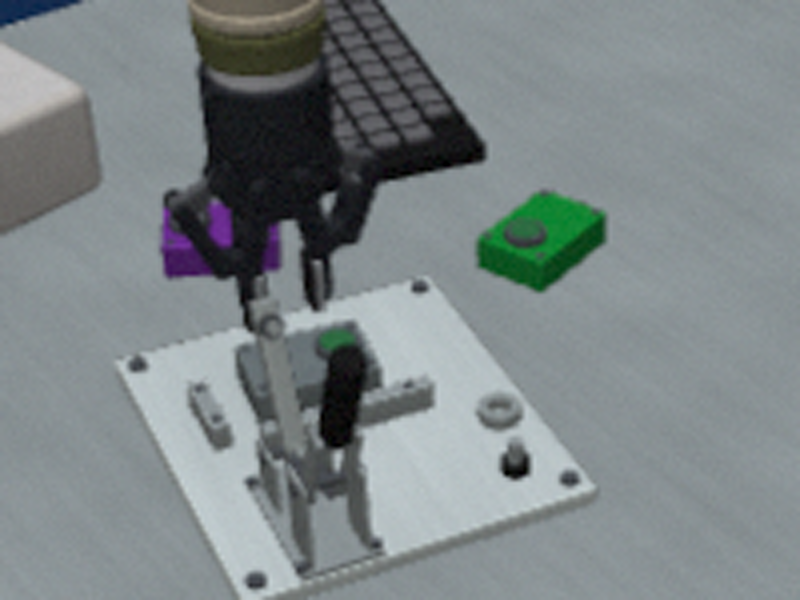

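Request:
servo_tool(
  increments=[
    {"offset":[0,0,1.2],"yaw":0},
    {"offset":[0,0,2.4],"yaw":0},
    {"offset":[0,0,2.8],"yaw":0},
    {"offset":[1,0,2.8],"yaw":0},
    {"offset":[1.8,0,2.8],"yaw":0},
    {"offset":[2.5,0,2.8],"yaw":0},
    {"offset":[2.5,0,2.8],"yaw":0},
    {"offset":[2.5,0,2.8],"yaw":0},
  ],
)

```text
clock: 6.05
tcp_pos: [0.529, -0.197, -0.0071]
orientation: [-0.444, -0.55, -0.444, 0.55]
wrist_force: [1.1, 0.4, -0.5]
finger_gap: 0.0302
```

```bash
cat >> h.py <<'E'
def tip(fn,us=(276,358),v=259):
    im,d,m=load(fn)
    for u in us:
      for vv in (v,v+6):
        p=pt(m,u,vv,d[vv,u]); print('tip',u,vv,(RJ.T@(p[:2]-T0)*1000).round(1),(p[2]*1000).round(1))
E
python3 - <<'E'
from h import *
info(); snap('wrist','w5'); tip('w5'); snap('scene','s2'); im=cv2.imread('pics/s2.png')
cv2.imwrite('pics/s2c.png',cv2.resize(im[110:260,180:380],None,fx=4,fy=4,interpolation=cv2.INTER_CUBIC))
E
```

```text
t 6.05 jig [  7.2 -74.3] z -7.1 Fjig [0.99 0.67] -0.47 gap 0.0302 tooly ang vs jigx deg 0.06 toolx [-0.001  0.    -1.   ]
tip 276 259 [ -9.6 -62.4] 39.4
tip 276 265 [ -9.  -62.3] 44.8
tip 358 259 [ 26.  -62.4] 39.1
tip 358 265 [ 25.3 -62.3] 44.7
```

View pics/s2c.png

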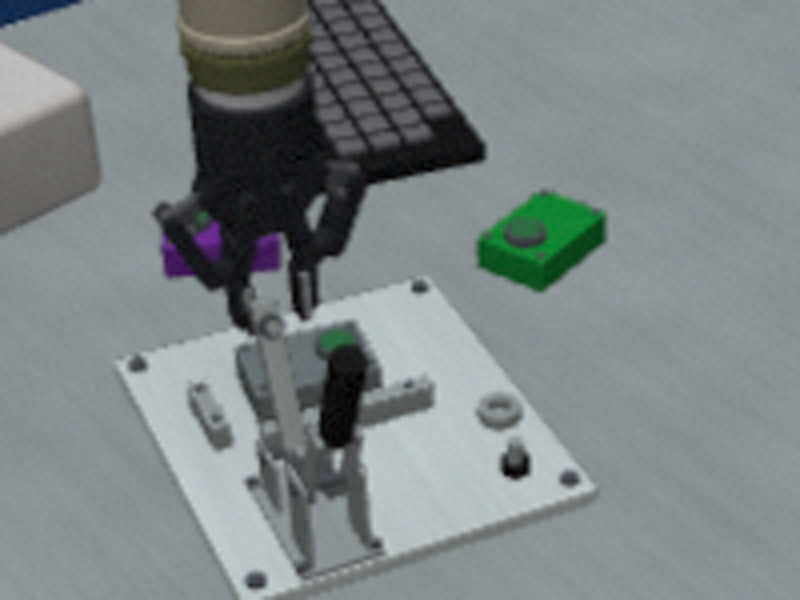

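View pics/w5.png

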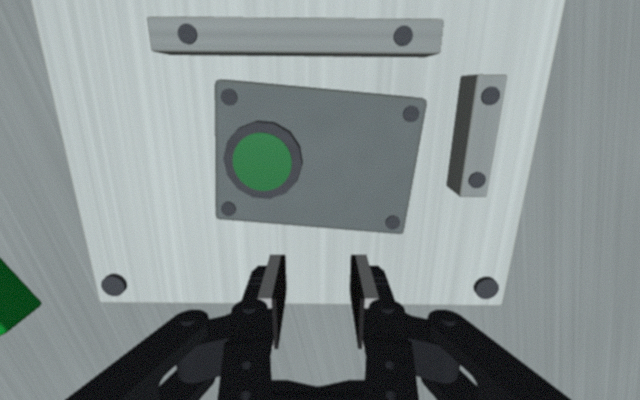

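The reported TCP reads 7 mm below the bench with no contact, and two cameras put the real fingertips about 44 mm above it. I'll use the camera-measured tip height from here.

Request:
servo_tool(
  increments=[
    {"offset":[0.5,0,0],"yaw":0},
    {"offset":[1,0,0],"yaw":0},
    {"offset":[1.5,0,0],"yaw":0},
    {"offset":[1.7,0,0],"yaw":0},
    {"offset":[1.7,0,-0.2],"yaw":0},
    {"offset":[1.7,0,-0.4],"yaw":0},
    {"offset":[1.7,0,-0.6],"yaw":0},
    {"offset":[1.7,0,-0.8],"yaw":0},
  ],
)

```text
clock: 6.95
tcp_pos: [0.5311, -0.1895, -0.0236]
orientation: [0.444, 0.55, 0.444, -0.55]
wrist_force: [0.4, -0.2, -0.3]
finger_gap: 0.0299
```

```bash
python3 - <<'E'
from h import *
info(); snap('wrist','w6'); tip('w6')
E
```

```text
t 6.95 jig [  7.7 -66.5] z -23.6 Fjig [ 0.41 -0.1 ] -0.32 gap 0.0299 tooly ang vs jigx deg 0.04 toolx [ 0. -0. -1.]
tip 276 259 [ -7.5 -45.9] 38.1
tip 276 265 [ -8.9 -53.7] 28.5
tip 358 259 [ 23.8 -45.4] 38.9
tip 358 265 [ 24.  -48.4] 38.0
```

View pics/w6.png

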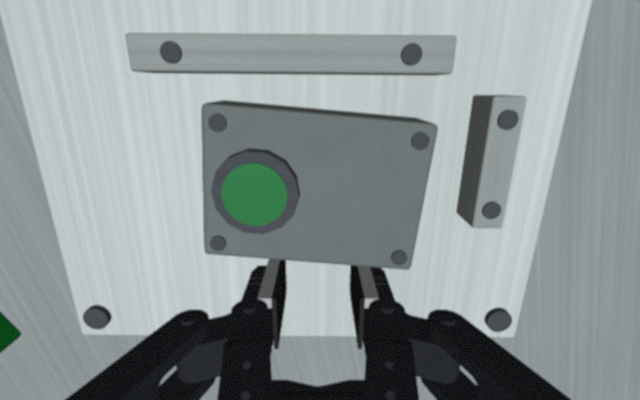

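Request:
servo_tool(
  increments=[
    {"offset":[0,0,-0.1],"yaw":0},
    {"offset":[0,0,-0.2],"yaw":0},
    {"offset":[0,0,-0.3],"yaw":0},
    {"offset":[0,0,-0.4],"yaw":0},
    {"offset":[0,0,-0.5],"yaw":0},
    {"offset":[0,0,-0.6],"yaw":0},
    {"offset":[0,0,-0.7],"yaw":0},
    {"offset":[0,0,-0.8],"yaw":0},
  ],
)

```text
clock: 7.8
tcp_pos: [0.5328, -0.182, -0.0236]
orientation: [-0.444, -0.55, -0.444, 0.55]
wrist_force: [0.4, -1.5, -0.3]
finger_gap: 0.0304
```

```bash
python3 - <<'E'
from h import *
info(); snap('wrist','w7')
E
```

```text
t 7.80 jig [  7.7 -58.8] z -23.6 Fjig [ 0.75 -1.39] -0.27 gap 0.0304 tooly ang vs jigx deg 0.02 toolx [ 0. -0. -1.]
```

View pics/w7.png

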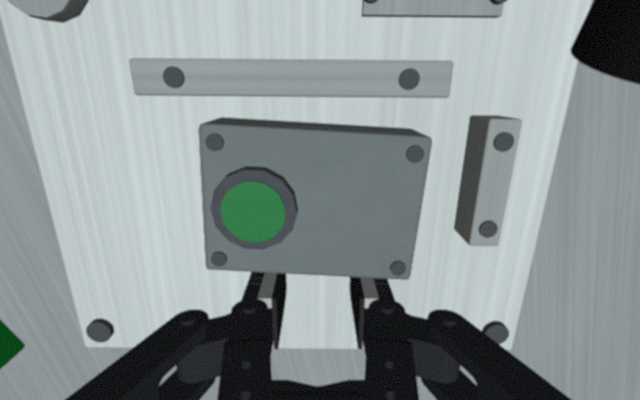

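Request:
servo_tool(
  increments=[
    {"offset":[0,0,-0.1],"yaw":0},
    {"offset":[0,0,-0.2],"yaw":0},
    {"offset":[0,0,-0.3],"yaw":0},
    {"offset":[0,0,-0.4],"yaw":0},
    {"offset":[0,0,-0.5],"yaw":0},
    {"offset":[0,0,-0.6],"yaw":0},
    {"offset":[0,0,-0.7],"yaw":0},
    {"offset":[0,0,-0.8],"yaw":0},
  ],
)

```text
clock: 8.65
tcp_pos: [0.5343, -0.1741, -0.0236]
orientation: [-0.444, -0.55, -0.444, 0.55]
wrist_force: [-0.8, -1.3, -0.2]
finger_gap: 0.0299
```

```bash
python3 - <<'E'
from h import *
info(); snap('wrist','w8')
E
```

```text
t 8.65 jig [  7.5 -50.7] z -23.6 Fjig [-0.53 -1.45] -0.21 gap 0.0299 tooly ang vs jigx deg 0.03 toolx [-0. -0. -1.]
```

View pics/w8.png

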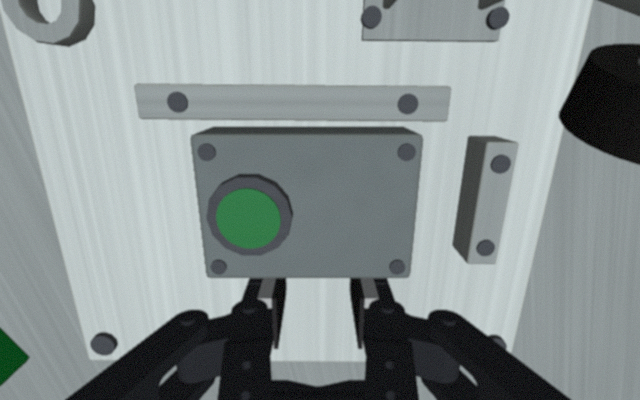

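Request:
servo_tool(
  increments=[
    {"offset":[0,0,-0.03],"yaw":0},
    {"offset":[0,0,-0.06],"yaw":0},
    {"offset":[0,0,-0.09],"yaw":0},
    {"offset":[0,0,-0.12],"yaw":0},
    {"offset":[0,0,-0.15],"yaw":0},
    {"offset":[0,0,-0.18],"yaw":0},
    {"offset":[0,0,-0.21],"yaw":0},
    {"offset":[0,0,-0.24],"yaw":0},
  ],
)

```text
clock: 9.5
tcp_pos: [0.5349, -0.1717, -0.0236]
orientation: [-0.444, -0.55, -0.444, 0.55]
wrist_force: [-0.6, -2.1, 1.0]
finger_gap: 0.0302
```

```bash
python3 - <<'E'
from h import *
info()
E
```

```text
t 9.50 jig [  7.6 -48.3] z -23.6 Fjig [-0.14 -2.16] 0.97 gap 0.0302 tooly ang vs jigx deg 0.03 toolx [ 0. -0. -1.]
```

Request:
servo_tool(
  increments=[
    {"offset":[0,0,-0.01],"yaw":0},
    {"offset":[0,0,-0.02],"yaw":0},
    {"offset":[0,0,-0.03],"yaw":0},
    {"offset":[0,0,-0.04],"yaw":0},
    {"offset":[0,0,-0.05],"yaw":0},
    {"offset":[0,0,-0.06],"yaw":0},
    {"offset":[0,0,-0.07],"yaw":0},
    {"offset":[0,0,-0.08],"yaw":0},
  ],
)

```text
clock: 10.3
tcp_pos: [0.5351, -0.1709, -0.0236]
orientation: [-0.444, -0.55, -0.444, 0.55]
wrist_force: [0.8, -1.6, 0.5]
finger_gap: 0.03
```

```bash
python3 - <<'E'
from h import *
info(); snap('wrist','w9')
E
```

```text
t 10.30 jig [  7.6 -47.5] z -23.6 Fjig [ 1.1  -1.43] 0.48 gap 0.0300 tooly ang vs jigx deg 0.03 toolx [ 0. -0. -1.]
```

View pics/w9.png

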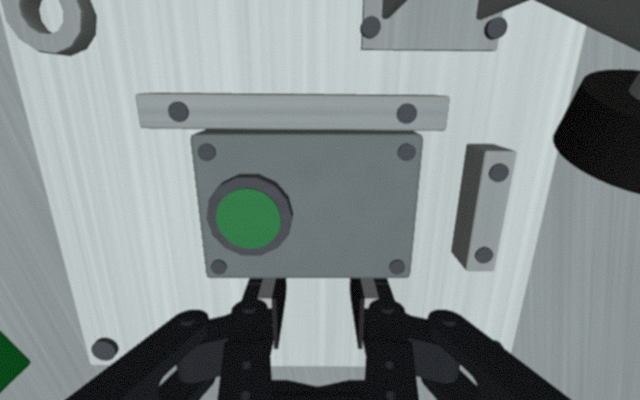

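Nearly at the fence. Creeping on.

Request:
servo_tool(
  increments=[
    {"offset":[0,0,-0.01],"yaw":0},
    {"offset":[0,0,-0.02],"yaw":0},
    {"offset":[0,0,-0.03],"yaw":0},
    {"offset":[0,0,-0.04],"yaw":0},
    {"offset":[0,0,-0.05],"yaw":0},
    {"offset":[0,0,-0.06],"yaw":0},
    {"offset":[0,0,-0.07],"yaw":0},
    {"offset":[0,0,-0.08],"yaw":0},
  ],
)

```text
clock: 11.15
tcp_pos: [0.535, -0.1707, -0.0236]
orientation: [-0.444, -0.55, -0.444, 0.551]
wrist_force: [-1.3, -5.6, 0.7]
finger_gap: 0.03
```

```bash
python3 - <<'E'
from h import *
info()
E
```

```text
t 11.15 jig [  7.5 -47.3] z -23.6 Fjig [-0.09 -5.72] 0.69 gap 0.0300 tooly ang vs jigx deg 0.00 toolx [-0.    -0.001 -1.   ]
```

Request:
servo_tool(
  increments=[
    {"offset":[0,0,-0.02],"yaw":0},
    {"offset":[0,0,-0.04],"yaw":0},
    {"offset":[0,0,-0.06],"yaw":0},
    {"offset":[0,0,-0.06],"yaw":0},
    {"offset":[0,0,-0.06],"yaw":0},
    {"offset":[0,0,-0.06],"yaw":0},
    {"offset":[0,0,-0.06],"yaw":0},
    {"offset":[0,0,-0.06],"yaw":0},
  ],
)

```text
clock: 11.95
tcp_pos: [0.535, -0.1707, -0.0236]
orientation: [-0.444, -0.55, -0.443, 0.551]
wrist_force: [-2.5, -6.2, 1.4]
finger_gap: 0.0299
```

```bash
python3 - <<'E'
from h import *
info(); snap('wrist','w10')
E
```

```text
t 11.95 jig [  7.5 -47.3] z -23.6 Fjig [-1.16 -6.58] 1.43 gap 0.0299 tooly ang vs jigx deg -0.03 toolx [-0.001 -0.002 -1.   ]
```

View pics/w10.png

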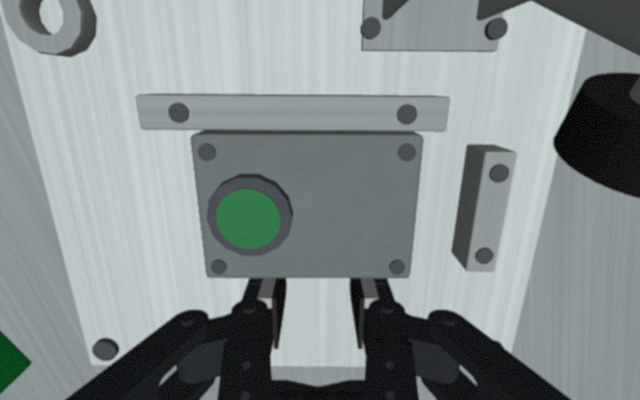

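Request:
servo_tool(
  increments=[
    {"offset":[0,0,-0.02],"yaw":0},
    {"offset":[0,0,-0.04],"yaw":0},
    {"offset":[0,0,-0.06],"yaw":0},
    {"offset":[0,0,-0.08],"yaw":0},
    {"offset":[0,0,-0.08],"yaw":0},
    {"offset":[0,0,-0.08],"yaw":0},
    {"offset":[0,0,-0.08],"yaw":0},
    {"offset":[0,0,-0.08],"yaw":0},
  ],
)

```text
clock: 12.8
tcp_pos: [0.5348, -0.1707, -0.0236]
orientation: [-0.444, -0.55, -0.443, 0.552]
wrist_force: [-3.8, -8.2, 0.3]
finger_gap: 0.0302
```

```bash
python3 - <<'E'
from h import *
info()
E
```

```text
t 12.80 jig [  7.3 -47.3] z -23.6 Fjig [-1.97 -8.82] 0.35 gap 0.0302 tooly ang vs jigx deg -0.06 toolx [-0.001 -0.003 -1.   ]
```

Request:
servo_tool(
  increments=[
    {"offset":[0,0,0.3],"yaw":0},
    {"offset":[0,0,0.8],"yaw":0},
    {"offset":[0,0,1.8],"yaw":0},
    {"offset":[-0.8,0,3.0],"yaw":0},
    {"offset":[-2,0,4.0],"yaw":0},
    {"offset":[-4,0,4.0],"yaw":0},
    {"offset":[-6,0,4.0],"yaw":0},
    {"offset":[-6,0,4.0],"yaw":0},
  ],
)

```text
clock: 13.6
tcp_pos: [0.5295, -0.2101, 0.0404]
orientation: [0.446, 0.551, 0.442, -0.55]
wrist_force: [0.4, -0.3, 0.8]
finger_gap: 0.0296
```

```bash
python3 - <<'E'
from h import *
s,A=info(); print(s['joint_pos'].round(2)); im,d,m=snap('wrist','w11'); im=im[:,:,::-1]
cv2.imwrite('pics/w11c.png',cv2.resize(im[0:260,150:500],None,fx=2.28,fy=2.28,interpolation=cv2.INTER_CUBIC))
go(-75,-8,40)
E
```

```text
t 13.60 jig [ 10.4 -87. ] z 40.4 Fjig [ 0.44 -0.21] 0.82 gap 0.0296 tooly ang vs jigx deg -0.01 toolx [ 0.006 -0.003 -1.   ]
[-0.52  0.39 -0.24  0.94  0.    1.27]
t 13.65 jig [  9.5 -86.6] z 38.8 Fjig [-1.25  0.32] -0.04 gap 0.0300 tooly ang vs jigx deg -0.01 toolx [ 0.004 -0.002 -1.   ]
offset cm to -75 -8 40 [-0.17 -8.45 -7.85]
```

View pics/w11.png

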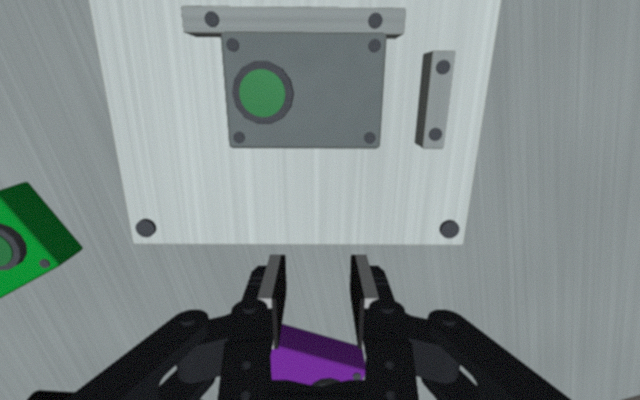

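Request:
servo_tool(
  increments=[
    {"offset":[0,-1,0],"yaw":-8},
    {"offset":[0,-2.5,-1],"yaw":-16},
    {"offset":[0,-4,-2],"yaw":-24},
    {"offset":[0,-5.5,-3.5],"yaw":-32},
    {"offset":[0,-7,-5],"yaw":-40},
    {"offset":[0,-8,-6.5],"yaw":-48},
    {"offset":[0,-8.5,-7.5],"yaw":-56},
    {"offset":[0,-8.5,-7.8],"yaw":-64},
  ],
  claw=0,
)

```text
clock: 14.45
tcp_pos: [0.4589, -0.1123, 0.0358]
orientation: [0.668, 0.229, 0.67, -0.229]
wrist_force: [0.2, -0.2, -0.9]
finger_gap: 0.0
```

Request:
servo_tool(
  increments=[
    {"offset":[0,0,0],"yaw":-8},
    {"offset":[0,0,0],"yaw":-16},
    {"offset":[0,0,0],"yaw":-24},
    {"offset":[0,0,0],"yaw":-26},
    {"offset":[0,0,0],"yaw":-26},
    {"offset":[0,0,0],"yaw":-26},
    {"offset":[0,0,0],"yaw":-26},
    {"offset":[0,0,0],"yaw":-26},
  ],
)

```text
clock: 15.25
tcp_pos: [0.4604, -0.1137, 0.0363]
orientation: [0.703, 0.075, 0.703, -0.075]
wrist_force: [-0.2, 0.1, 0.2]
finger_gap: 0.0002
```

```bash
python3 - <<'E'
from h import *
im,d,m=load('w11')
for n,u,v,z in [('NW',222,34,.038),('NE',386,34,.038),('SE',380,147,.038),('SW',230,147,.038),('lens',262,93,.044)]:
    p=ptz(m,u,v,z); print(n,(RJ.T@(p[:2]-T0)*1000).round(1))
s,A=info(); print(s['joint_pos'].round(2)); snap('wrist','w12'); im,d,m=snap('scene','s3'); im=im[:,:,::-1]
cv2.imwrite('pics/s3c.png',cv2.resize(im[110:260,180:380],None,fx=4,fy=4,interpolation=cv2.INTER_CUBIC))
go(-75,-8,40)
E
```

```text
NW [-35.   19.9]
NE [42.7 20. ]
SE [ 43.  -33.7]
SW [-35.6 -33.7]
lens [-16.6  -6.7]
t 15.25 jig [-77.5  -7.4] z 36.3 Fjig [-0.22  0.03] 0.21 gap 0.0002 tooly ang vs jigx deg 90.01 toolx [-0. -0. -1.]
[-0.41  0.23 -0.47  0.86 -0.   -0.2 ]
t 15.35 jig [-77.5  -7.4] z 36.3 Fjig [ 0.43 -0.4 ] -0.48 gap -0.0001 tooly ang vs jigx deg 90.02 toolx [-0. -0. -1.]
offset cm to -75 -8 40 [-0.37 -0.06  0.25]
```

View pics/s3c.png

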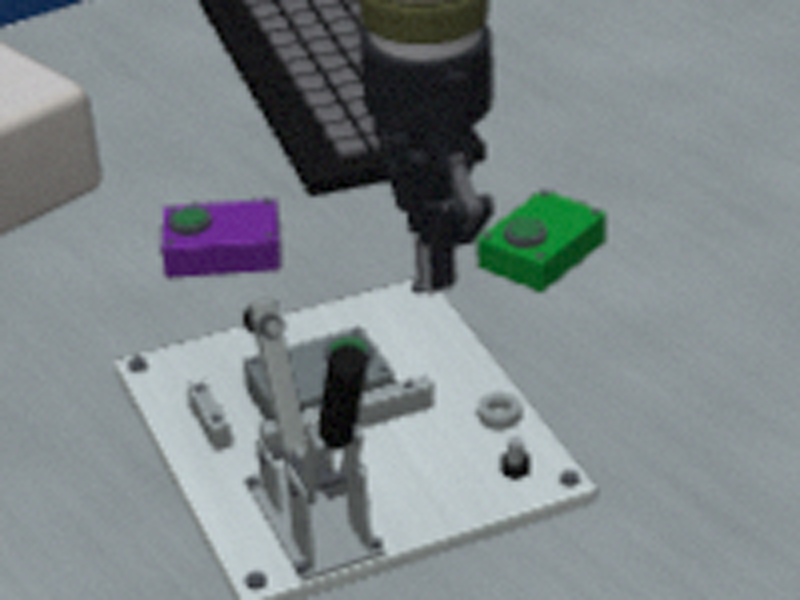

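View pics/w12.png

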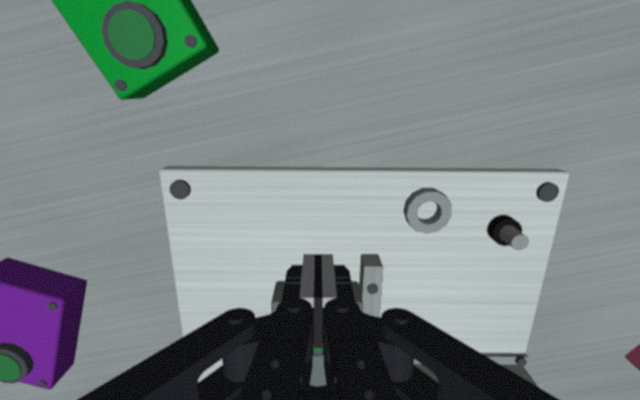

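```bash
python3 - <<'E'
from h import *
tip('w12',(310,326),257)
tip('w12',(310,326),270)
E
```

```text
tip 310 257 [-87.4  -9.8] 79.9
tip 310 263 [-87.9  -9.6] 86.3
tip 326 257 [-87.5  -2.7] 80.0
tip 326 263 [-87.7  -2.9] 85.8
tip 310 270 [-87.8  -9.5] 91.9
tip 310 276 [-87.7  -9.4] 96.4
tip 326 270 [-87.9  -3. ] 92.1
tip 326 276 [-87.5  -3.1] 96.1
```

Request:
servo_tool(
  increments=[
    {"offset":[1.5,-0.1,0],"yaw":0},
    {"offset":[3,-0.1,0],"yaw":0},
    {"offset":[4.5,-0.1,0],"yaw":0},
    {"offset":[5.4,-0.1,0],"yaw":0},
    {"offset":[5.7,-0.1,0],"yaw":0},
    {"offset":[5.7,-0.1,0.8],"yaw":0},
    {"offset":[5.7,-0.1,1.6],"yaw":0},
    {"offset":[5.7,-0.1,2.2],"yaw":0},
  ],
)

```text
clock: 16.15
tcp_pos: [0.4838, -0.12, -0.0198]
orientation: [0.704, 0.075, 0.702, -0.075]
wrist_force: [0.3, -0.5, -0.4]
finger_gap: -0.0002
```

```bash
python3 - <<'E'
from h import *
info(); im,d,m=snap('scene','s4'); im=im[:,:,::-1]
cv2.imwrite('pics/s4c.png',cv2.resize(im[110:260,180:380],None,fx=4,fy=4,interpolation=cv2.INTER_CUBIC))
E
```

```text
t 16.15 jig [-53.3  -8.6] z -19.8 Fjig [ 0.4  -0.38] -0.37 gap -0.0002 tooly ang vs jigx deg 90.04 toolx [ 0.002 -0.001 -1.   ]
```

View pics/s4c.png

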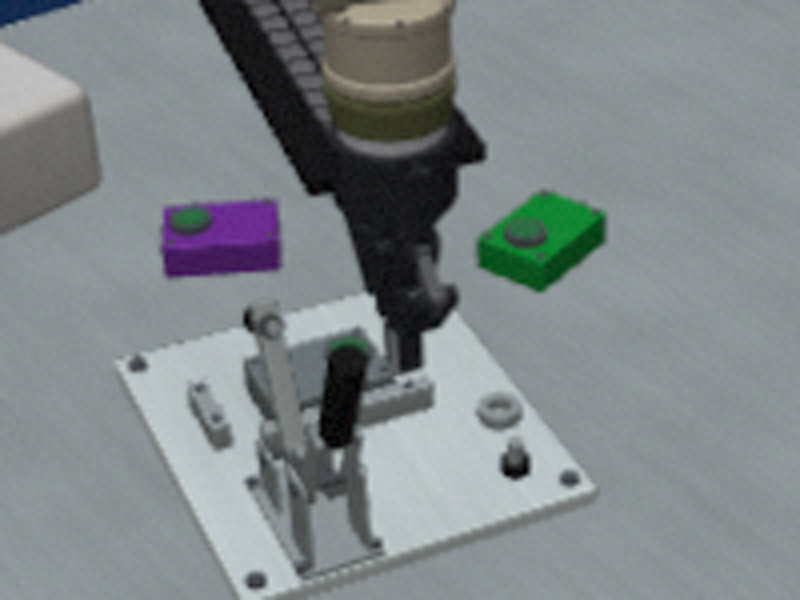

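Request:
servo_tool(
  increments=[
    {"offset":[0,0,0.15],"yaw":0},
    {"offset":[0,0,0.3],"yaw":0},
    {"offset":[0,0,0.45],"yaw":0},
    {"offset":[0,0,0.6],"yaw":0},
    {"offset":[0,0,0.75],"yaw":0},
    {"offset":[0,0,0.9],"yaw":0},
    {"offset":[0,0,1.05],"yaw":0},
    {"offset":[0,0,1.2],"yaw":0},
  ],
)

```text
clock: 17.0
tcp_pos: [0.4925, -0.1215, -0.0208]
orientation: [0.702, 0.075, 0.704, -0.075]
wrist_force: [-2.3, 0.6, 0.7]
finger_gap: -0.0
```

```bash
python3 - <<'E'
from h import *
info()
E
```

```text
t 17.00 jig [-44.5  -8.2] z -20.8 Fjig [-2.37  0.09] 0.65 gap -0.0000 tooly ang vs jigx deg 90.03 toolx [-0.002  0.    -1.   ]
```

Request:
servo_tool(
  increments=[
    {"offset":[0,0,0.15],"yaw":0},
    {"offset":[0,0,0.3],"yaw":0},
    {"offset":[0,0,0.45],"yaw":0},
    {"offset":[0,0,0.6],"yaw":0},
    {"offset":[0,0,0.75],"yaw":0},
    {"offset":[0,0,0.9],"yaw":0},
    {"offset":[0,0,1.05],"yaw":0},
    {"offset":[0,0,1.2],"yaw":0},
  ],
)

```text
clock: 17.8
tcp_pos: [0.5054, -0.1244, -0.0206]
orientation: [0.703, 0.075, 0.703, -0.075]
wrist_force: [-1.0, -0.7, -0.9]
finger_gap: 0.0
```

```bash
python3 - <<'E'
from h import *
info(); im,d,m=snap('scene','s5'); im=im[:,:,::-1]; snap('top','t5')
cv2.imwrite('pics/s5c.png',cv2.resize(im[150:250,200:360],None,fx=5,fy=5,interpolation=cv2.INTER_CUBIC))
E
```

```text
t 17.80 jig [-31.3  -8.4] z -20.6 Fjig [-0.85 -0.88] -0.9 gap 0.0000 tooly ang vs jigx deg 90.03 toolx [ 0. -0. -1.]
```

View pics/s5c.png

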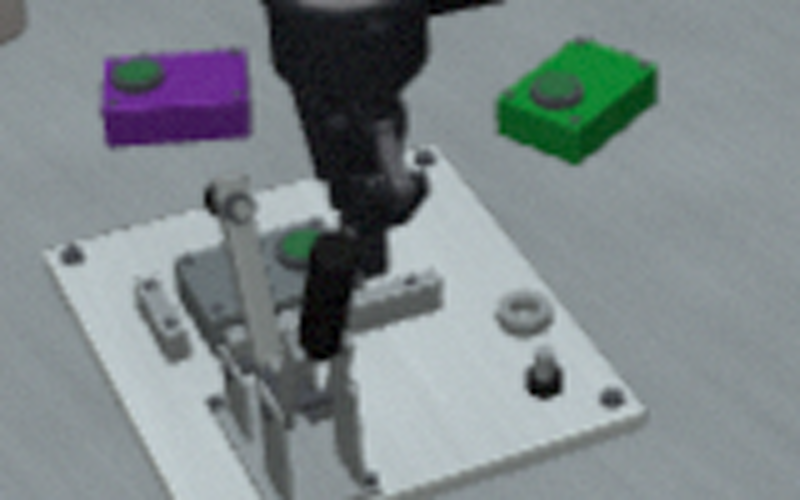

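View pics/t5.png

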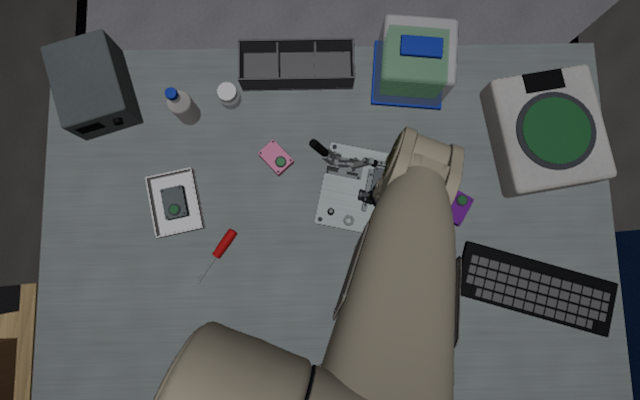

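Request:
servo_tool(
  increments=[
    {"offset":[0,0,0.1],"yaw":0},
    {"offset":[0,0,0.2],"yaw":0},
    {"offset":[0,0,0.3],"yaw":0},
    {"offset":[0,0,0.4],"yaw":0},
    {"offset":[0,0,0.5],"yaw":0},
    {"offset":[0,0,0.55],"yaw":0},
    {"offset":[0,0,0.6],"yaw":0},
    {"offset":[0,0,0.65],"yaw":0},
  ],
)

```text
clock: 18.7
tcp_pos: [0.5115, -0.1257, -0.0206]
orientation: [0.703, 0.075, 0.703, -0.075]
wrist_force: [-5.6, 0.4, 4.3]
finger_gap: -0.0
```

```bash
python3 - <<'E'
from h import *
info()
E
```

```text
t 18.70 jig [-25.   -8.3] z -20.6 Fjig [-5.55 -0.76] 4.31 gap -0.0000 tooly ang vs jigx deg 90.04 toolx [-0. -0. -1.]
```

Request:
servo_tool(
  increments=[
    {"offset":[0,0,0.02],"yaw":0},
    {"offset":[0,0,0.04],"yaw":0},
    {"offset":[0,0,0.06],"yaw":0},
    {"offset":[0,0,0.08],"yaw":0},
    {"offset":[0,0,0.1],"yaw":0},
    {"offset":[0,0,0.12],"yaw":0},
    {"offset":[0,0,0.14],"yaw":0},
    {"offset":[0,0,0.16],"yaw":0},
  ],
)

```text
clock: 19.5
tcp_pos: [0.5131, -0.1261, -0.0206]
orientation: [0.703, 0.075, 0.703, -0.075]
wrist_force: [-5.1, 0.0, 4.2]
finger_gap: 0.0001
```

```bash
python3 - <<'E'
from h import *
info()
E
```

```text
t 19.50 jig [-23.3  -8.3] z -20.6 Fjig [-5.   -1.07] 4.21 gap 0.0001 tooly ang vs jigx deg 90.03 toolx [-0. -0. -1.]
```

```bash
python3 - <<'E'
from h import *
info(); im,d,m=snap('scene','s6'); im=im[:,:,::-1]; snap('wrist','w13')
cv2.imwrite('pics/s6c.png',cv2.resize(im[160:240,210:310],None,fx=8,fy=7.5,interpolation=cv2.INTER_CUBIC))
E
```

```text
t 19.50 jig [-23.3  -8.3] z -20.6 Fjig [-5.   -1.07] 4.21 gap 0.0001 tooly ang vs jigx deg 90.03 toolx [-0. -0. -1.]
```

View pics/s6c.png

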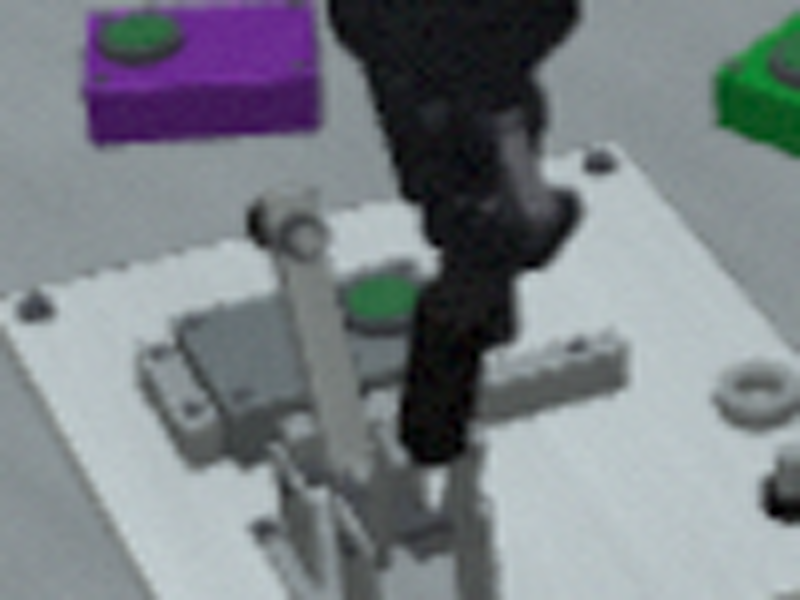

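View pics/w13.png

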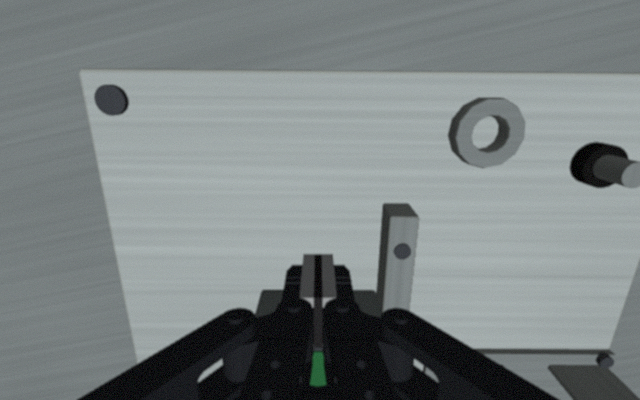

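Request:
servo_tool(
  increments=[
    {"offset":[-0.05,0,0],"yaw":0},
    {"offset":[-0.1,0,0],"yaw":0},
    {"offset":[-0.15,0,0],"yaw":0},
    {"offset":[-0.2,0,0],"yaw":0},
    {"offset":[-0.25,0,0],"yaw":0},
    {"offset":[-0.3,0,0],"yaw":0},
    {"offset":[-0.3,0,0],"yaw":0},
    {"offset":[-0.3,0,0],"yaw":0},
  ],
)

```text
clock: 20.4
tcp_pos: [0.5134, -0.1262, -0.0175]
orientation: [0.703, 0.075, 0.703, -0.075]
wrist_force: [-0.1, -0.4, 0.6]
finger_gap: 0.0002
```

```bash
python3 - <<'E'
from h import *
s,A=info(); print(s['ft_torque'])
E
```

```text
t 20.40 jig [-23.   -8.4] z -17.5 Fjig [ 0.   -0.42] 0.59 gap 0.0002 tooly ang vs jigx deg 90.03 toolx [ 0.001 -0.    -1.   ]
[ 0.01512933  0.00411043 -0.00798788]
```

Request:
servo_tool(
  increments=[
    {"offset":[0,0,0.02],"yaw":0},
    {"offset":[0,0,0.04],"yaw":0},
    {"offset":[0,0,0.06],"yaw":0},
    {"offset":[0,0,0.08],"yaw":0},
    {"offset":[0,0,0.1],"yaw":0},
    {"offset":[0,0,0.12],"yaw":0},
    {"offset":[0,0,0.14],"yaw":0},
    {"offset":[0,0,0.16],"yaw":0},
  ],
)

```text
clock: 21.2
tcp_pos: [0.5138, -0.1262, -0.0177]
orientation: [0.703, 0.075, 0.704, -0.075]
wrist_force: [-4.0, 1.1, 3.6]
finger_gap: 0.0002
```

```bash
python3 - <<'E'
from h import *
s,A=info(); print(s['ft_torque'])
E
```

```text
t 21.20 jig [-22.7  -8.3] z -17.7 Fjig [-4.11  0.18] 3.63 gap 0.0002 tooly ang vs jigx deg 90.03 toolx [-0.002  0.    -1.   ]
[0.07139926 0.8107771  0.01127656]
```

Request:
servo_tool(
  increments=[
    {"offset":[0,0,0.02],"yaw":0},
    {"offset":[0,0,0.04],"yaw":0},
    {"offset":[0,0,0.06],"yaw":0},
    {"offset":[0,0,0.08],"yaw":0},
    {"offset":[0,0,0.08],"yaw":0},
    {"offset":[0,0,0.08],"yaw":0},
    {"offset":[0,0,0.08],"yaw":0},
    {"offset":[0,0,0.08],"yaw":0},
  ],
)

```text
clock: 22.0
tcp_pos: [0.5138, -0.1262, -0.0178]
orientation: [0.702, 0.075, 0.704, -0.075]
wrist_force: [-6.2, 0.1, 5.6]
finger_gap: -0.0002
```

```bash
python3 - <<'E'
from h import *
s,A=info(); print(s['ft_torque'])
E
```

```text
t 22.00 jig [-22.7  -8.3] z -17.8 Fjig [-6.1  -1.21] 5.62 gap -0.0002 tooly ang vs jigx deg 90.02 toolx [-0.003  0.    -1.   ]
[ 0.13337987  1.23425012 -0.05385139]
```

Request:
servo_tool(
  increments=[
    {"offset":[0,0,0.03],"yaw":0},
    {"offset":[-0.02,0,0.06],"yaw":0},
    {"offset":[-0.04,0,0.09],"yaw":0},
    {"offset":[-0.06,0,0.12],"yaw":0},
    {"offset":[-0.06,0,0.14],"yaw":0},
    {"offset":[-0.06,0,0.14],"yaw":0},
    {"offset":[-0.06,0,0.14],"yaw":0},
    {"offset":[-0.06,0,0.14],"yaw":0},
  ],
)

```text
clock: 22.8
tcp_pos: [0.5137, -0.1261, -0.0178]
orientation: [0.701, 0.075, 0.705, -0.075]
wrist_force: [-9.3, 1.4, 4.4]
finger_gap: -0.0004
```

```bash
python3 - <<'E'
from h import *
s,A=info(); print(s['ft_torque']); im,d,m=snap('scene','s7'); im=im[:,:,::-1]
cv2.imwrite('pics/s7c.png',cv2.resize(im[160:240,210:310],None,fx=8,fy=7.5,interpolation=cv2.INTER_CUBIC))
E
```

```text
t 22.80 jig [-22.8  -8.3] z -17.8 Fjig [-9.38 -0.65] 4.36 gap -0.0004 tooly ang vs jigx deg 90.02 toolx [-0.005  0.001 -1.   ]
[ 0.10477447  1.58546734 -0.00701252]
```

View pics/s7c.png

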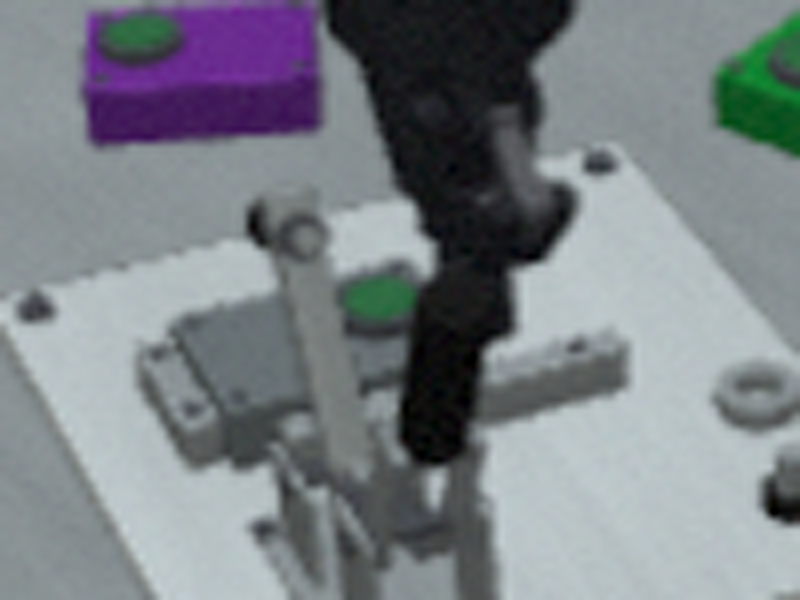

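Request:
servo_tool(
  increments=[
    {"offset":[-0.02,0,0.03],"yaw":0},
    {"offset":[-0.04,0,0.06],"yaw":0},
    {"offset":[-0.06,0,0.09],"yaw":0},
    {"offset":[-0.06,0,0.1],"yaw":0},
    {"offset":[-0.06,0,0.1],"yaw":0},
    {"offset":[-0.06,0,0.1],"yaw":0},
    {"offset":[-0.06,0,0.1],"yaw":0},
    {"offset":[-0.06,0,0.1],"yaw":0},
  ],
)

```text
clock: 23.65
tcp_pos: [0.5136, -0.1261, -0.0177]
orientation: [0.7, 0.076, 0.706, -0.075]
wrist_force: [-8.5, -0.5, 3.1]
finger_gap: -0.0001
```

```bash
python3 - <<'E'
from h import *
s,A=info(); print(s['ft_torque'],s['joint_pos'].round(2))
E
```

```text
t 23.65 jig [-22.8  -8.2] z -17.7 Fjig [-8.2  -2.27] 3.05 gap -0.0001 tooly ang vs jigx deg 90.01 toolx [-0.007  0.001 -1.   ]
[ 6.79617988e-02  1.87157602e+00 -1.58737834e-03] [-0.39  0.4  -0.4   0.78 -0.   -0.18]
```

Request:
servo_tool(
  increments=[
    {"offset":[0,0,-0.3],"yaw":0},
    {"offset":[0,0,-0.8],"yaw":0},
    {"offset":[0,0,-1.8],"yaw":0},
    {"offset":[-2,0,-3.5],"yaw":0},
    {"offset":[-5,0,-4],"yaw":0},
    {"offset":[-9,0,-4],"yaw":0},
    {"offset":[-13,0,-4],"yaw":0},
    {"offset":[-17,0,-4],"yaw":0},
  ],
)

```text
clock: 24.45
tcp_pos: [0.4784, -0.1185, 0.1554]
orientation: [0.704, 0.075, 0.703, -0.075]
wrist_force: [0.8, -0.4, -1.3]
finger_gap: 0.0002
```

Request:
servo_tool(
  increments=[
    {"offset":[-2,0,0],"yaw":8},
    {"offset":[-5,0,0],"yaw":16},
    {"offset":[-6,-1,0],"yaw":24},
    {"offset":[-6,-2,0],"yaw":32},
    {"offset":[-6,-3,0],"yaw":40},
    {"offset":[-6,-3,0],"yaw":48},
    {"offset":[-6,-3,0],"yaw":56},
    {"offset":[-6,-3,0],"yaw":64},
  ],
)

```text
clock: 25.25
tcp_pos: [0.4723, -0.148, 0.2138]
orientation: [0.556, 0.438, 0.555, -0.438]
wrist_force: [-0.0, 0.3, 0.2]
finger_gap: -0.0
```

Request:
servo_tool(
  increments=[
    {"offset":[0,0,0],"yaw":8},
    {"offset":[0,0,0],"yaw":16},
    {"offset":[0,0,0],"yaw":24},
    {"offset":[0,0,0],"yaw":26},
    {"offset":[0,0,0],"yaw":26},
    {"offset":[0,0,0],"yaw":26},
    {"offset":[0,0,0],"yaw":26},
    {"offset":[0,0,0],"yaw":26},
  ],
)

```text
clock: 26.05
tcp_pos: [0.4724, -0.1479, 0.2137]
orientation: [0.444, 0.55, 0.444, -0.55]
wrist_force: [0.2, -0.6, -0.5]
finger_gap: -0.0002
```

```bash
python3 - <<'E'
from h import *
s,A=info(); print(s['joint_pos'].round(2)); im,d,m=snap('wrist','w14'); go(50,130,198)
im,d,m=snap('top','t7'); cv2.imwrite('pics/t7c.png',cv2.resize(im[120:250,300:440,::-1],None,fx=5,fy=4.6,interpolation=cv2.INTER_CUBIC))
E
```

```text
t 26.05 jig [-58.5 -38.3] z 213.7 Fjig [ 0.31 -0.56] -0.49 gap -0.0002 tooly ang vs jigx deg 0.06 toolx [ 0. -0. -1.]
[-0.47  0.15 -0.12  1.3  -0.    1.32]
t 26.10 jig [-58.5 -38.3] z 213.6 Fjig [0.13 0.08] -0.88 gap 0.0002 tooly ang vs jigx deg 0.05 toolx [ 0. -0. -1.]
offset cm to 50 130 198 [  1.56  10.87 -16.82]
```

View pics/w14.png

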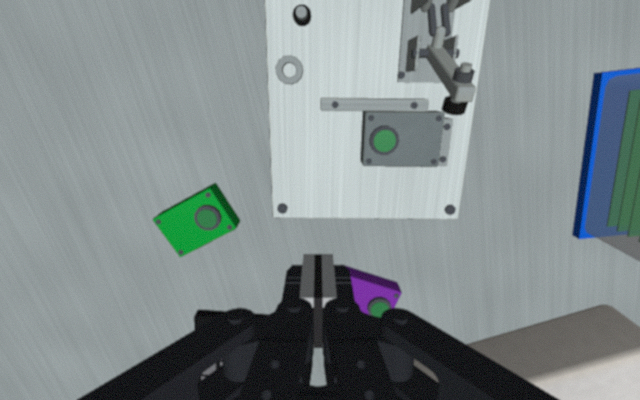

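View pics/t7c.png

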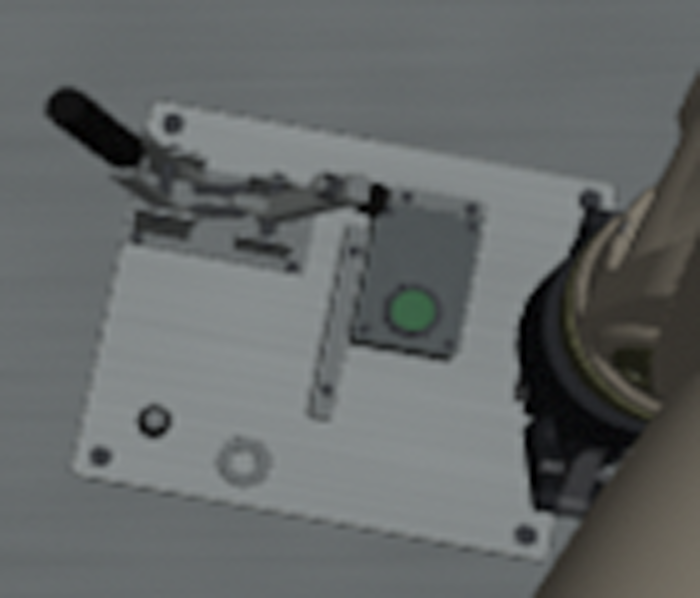

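Request:
servo_tool(
  increments=[
    {"offset":[0,1.5,-2.4],"yaw":0},
    {"offset":[0,3,-4.8],"yaw":0},
    {"offset":[0,4.6,-7.2],"yaw":0},
    {"offset":[0,6.2,-9.6],"yaw":0},
    {"offset":[0,7.8,-12],"yaw":0},
    {"offset":[0,9.3,-14.4],"yaw":0},
    {"offset":[0,10.6,-16.5],"yaw":0},
    {"offset":[0,10.6,-16.5],"yaw":0},
  ],
)

```text
clock: 26.95
tcp_pos: [0.6125, -0.007, 0.2127]
orientation: [0.445, 0.55, 0.445, -0.549]
wrist_force: [-0.8, -0.6, 0.5]
finger_gap: -0.0002
```

```bash
python3 - <<'E'
from h import *
im,d,m=load('w14')
for n,u,v,z in [('NW',362,111,.038),('SE',445,166,.038),('SW',362,164,.038),('lens',384,139,.044)]:
    p=ptz(m,u,v,z); print(n,(RJ.T@(p[:2]-T0)*1000).round(1))
go(50,130,198); im,d,m=snap('wrist','w15')
pts=[]
for v in range(0,400,2):
  for u in range(0,640,2):
    if d[v,u]>0:
      p=pt(m,u,v,d[v,u]); j=RJ.T@(p[:2]-T0)*1000
      if 35<j[0]<65 and 130<j[1]<220 and p[2]>.07: pts.append([u,v,*j,p[2]*1000])
pts=np.array(pts); 
for z in range(70,200,10):
    q=pts[(pts[:,5]>=z)&(pts[:,5]<z+10)]
    if len(q): print(z,len(q),q[:,2:].min(0).round(),q[:,2:].max(0).round())
tip('w15',(310,326),257)
E
```

```text
NW [-13.5  21.2]
SE [ 76.1 -34.6]
SW [-11.2 -32.6]
lens [ 9.1 -5.7]
t 26.95 jig [ 48.5 129.2] z 212.7 Fjig [-0.62 -0.73] 0.5 gap -0.0002 tooly ang vs jigx deg 0.22 toolx [ 0.     0.001 -1.   ]
offset cm to 50 130 198 [ 1.47  0.15 -0.08]Traceback (most recent call last):
  File "<stdin>", line 14, in <module>
IndexError: index 5 is out of bounds for axis 1 with size 5
```

View pics/w15.png

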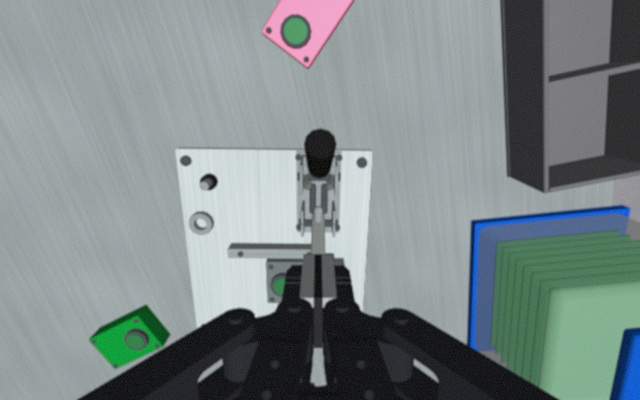

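```bash
python3 - <<'E'
from h import *
im,d,m=load('w15')
for v in range(126,182,6):
    p=pt(m,319,v,d[v,319]); print(v,(RJ.T@(p[:2]-T0)*1000).round(1),(p[2]*1000).round(1))
for u in (303,306,333,336):
    p=pt(m,u,145,d[145,u]); print(u,(RJ.T@(p[:2]-T0)*1000).round(1),(p[2]*1000).round(1))
tip('w15',(310,326),257)
E
```

```text
126 [ 49.6 168.6] 0.7
132 [ 49.1 184.7] 182.1
138 [ 49.1 181.4] 184.3
144 [ 49.1 178. ] 185.9
150 [ 49.1 174.4] 185.7
156 [ 49.1 171.1] 187.6
162 [ 49.2 165.5] 178.4
168 [ 49.3 157.1] 158.8
174 [ 49.4 146.8] 134.7
180 [ 49.8 110.8] 17.5
303 [ 31.6 147.6] 2.2
306 [ 41.3 177.2] 184.5
333 [ 57.6 177.2] 184.5
336 [ 69.  147.7] 1.8
tip 310 257 [ 45.2 139.8] 256.9
tip 310 263 [ 45.3 140. ] 262.7
tip 326 257 [ 52.2 139.9] 257.0
tip 326 263 [ 52.1 140. ] 262.6
```

Request:
servo_tool(
  increments=[
    {"offset":[2,0.05,0],"yaw":0.2},
    {"offset":[4.5,0.05,0],"yaw":0.2},
    {"offset":[7,0.05,0],"yaw":0.2},
    {"offset":[9,0.05,0],"yaw":0.2},
    {"offset":[9.8,0.05,0],"yaw":0.2},
    {"offset":[9.8,0.05,-0.4],"yaw":0.2},
    {"offset":[9.8,0.05,-0.8],"yaw":0.2},
    {"offset":[9.8,0.05,-1.0],"yaw":0.2},
  ],
)

```text
clock: 27.8
tcp_pos: [0.6145, 0.0008, 0.1171]
orientation: [0.444, 0.552, 0.442, -0.55]
wrist_force: [-0.4, -0.0, -0.2]
finger_gap: -0.0003
```

```bash
cat >> h.py <<'E'
def C(e,L=95,off=10): # -> tcp jig y, tcp z
    return 129+L*np.cos(e)-off*np.sin(e)-10.8, 66+L*np.sin(e)+off*np.cos(e)-42.5
def plan(es,L=95):
    s,A=info(); y0=(RJ.T@(s['tcp_pos'][:2]-T0))[1]*1000; z0=s['tcp_pos'][2]*1000
    for e in es:
        y,z=C(e,L); print('th %.2f'%(1.2-e),'tcp',round(y,1),round(z,1),'offset [%.2f, 0, %.2f]'%((z0-z)/10,-(y-y0)/10))
E
python3 - <<'E'
from h import *
plan(np.arange(1.17,.69,-.04)); snap('wrist','w16')
E
```

```text
t 27.80 jig [ 48.8 137.1] z 117.1 Fjig [-0.43 -0.1 ] -0.2 gap -0.0003 tooly ang vs jigx deg -0.15 toolx [ 0.002 -0.    -1.   ]
th 0.03 tcp 146.1 114.9 offset [0.22, 0, -0.89]
th 0.07 tcp 149.7 113.7 offset [0.34, 0, -1.26]
th 0.11 tcp 153.3 112.4 offset [0.47, 0, -1.61]
th 0.15 tcp 156.8 110.9 offset [0.62, 0, -1.97]
th 0.19 tcp 160.3 109.3 offset [0.78, 0, -2.31]
th 0.23 tcp 163.7 107.5 offset [0.96, 0, -2.65]
th 0.27 tcp 167.0 105.6 offset [1.15, 0, -2.98]
th 0.31 tcp 170.2 103.6 offset [1.35, 0, -3.31]
th 0.35 tcp 173.4 101.5 offset [1.56, 0, -3.62]
th 0.39 tcp 176.5 99.2 offset [1.79, 0, -3.93]
th 0.43 tcp 179.4 96.8 offset [2.03, 0, -4.23]
th 0.47 tcp 182.3 94.3 offset [2.28, 0, -4.52]
```

View pics/w16.png

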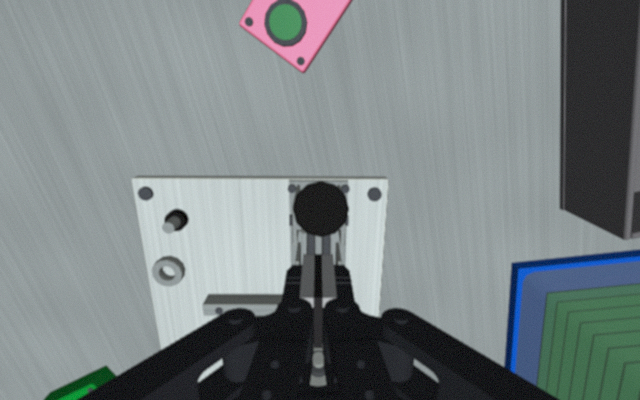

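Request:
servo_tool(
  increments=[
    {"offset":[0.1,0,-0.3],"yaw":0},
    {"offset":[0.2,0,-0.6],"yaw":0},
    {"offset":[0.25,0,-0.9],"yaw":0},
    {"offset":[0.3,0,-1.2],"yaw":0},
    {"offset":[0.4,0,-1.5],"yaw":0},
    {"offset":[0.5,0,-1.75],"yaw":0},
    {"offset":[0.6,0,-2.0],"yaw":0},
    {"offset":[0.75,0,-2.3],"yaw":0},
  ],
)

```text
clock: 28.65
tcp_pos: [0.6185, 0.0232, 0.108]
orientation: [-0.443, -0.551, -0.443, 0.551]
wrist_force: [-0.8, -0.9, -0.3]
finger_gap: 0.0001
```

```bash
python3 - <<'E'
from h import *
plan(np.arange(1.05,.4,-.05)); snap('wrist','w17')
E
```

```text
t 28.65 jig [ 47.9 159.9] z 108.0 Fjig [-0.59 -1.06] -0.33 gap 0.0001 tooly ang vs jigx deg -0.17 toolx [-0. -0. -1.]
th 0.15 tcp 156.8 110.9 offset [-0.29, 0, 0.31]
th 0.20 tcp 161.1 108.8 offset [-0.09, 0, -0.12]
th 0.25 tcp 165.3 106.6 offset [0.14, 0, -0.54]
th 0.30 tcp 169.4 104.1 offset [0.38, 0, -0.95]
th 0.35 tcp 173.4 101.5 offset [0.65, 0, -1.35]
th 0.40 tcp 177.2 98.6 offset [0.94, 0, -1.73]
th 0.45 tcp 180.9 95.6 offset [1.24, 0, -2.10]
th 0.50 tcp 184.4 92.3 offset [1.56, 0, -2.45]
th 0.55 tcp 187.8 89.0 offset [1.90, 0, -2.79]
th 0.60 tcp 191.0 85.4 offset [2.26, 0, -3.10]
th 0.65 tcp 194.0 81.7 offset [2.63, 0, -3.40]
th 0.70 tcp 196.8 77.8 offset [3.01, 0, -3.69]
th 0.75 tcp 199.4 73.8 offset [3.41, 0, -3.95]
```

View pics/w17.png

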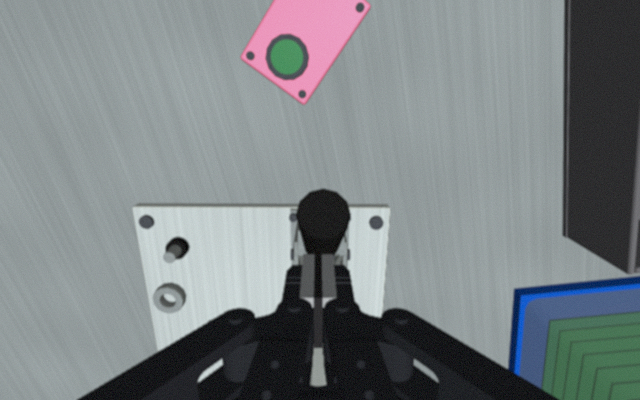

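Request:
servo_tool(
  increments=[
    {"offset":[0.05,0.1,-0.3],"yaw":0},
    {"offset":[0.2,0.1,-0.6],"yaw":0},
    {"offset":[0.4,0.1,-0.95],"yaw":0},
    {"offset":[0.6,0.1,-1.3],"yaw":0},
    {"offset":[0.8,0.1,-1.55],"yaw":0},
    {"offset":[1.0,0.1,-1.8],"yaw":0},
    {"offset":[1.25,0.1,-2.1],"yaw":0},
    {"offset":[1.5,0.1,-2.4],"yaw":0},
  ],
)

```text
clock: 29.5
tcp_pos: [0.6246, 0.0465, 0.0929]
orientation: [-0.443, -0.551, -0.443, 0.551]
wrist_force: [-0.8, -1.2, -0.4]
finger_gap: 0.0
```

```bash
python3 - <<'E'
from h import *
plan(np.arange(.75,.08,-.05))
E
```

```text
t 29.50 jig [ 49.  183.9] z 92.9 Fjig [-0.54 -1.39] -0.35 gap 0.0000 tooly ang vs jigx deg -0.17 toolx [ 0. -0. -1.]
th 0.45 tcp 180.9 95.6 offset [-0.27, 0, 0.30]
th 0.50 tcp 184.4 92.3 offset [0.05, 0, -0.05]
th 0.55 tcp 187.8 89.0 offset [0.39, 0, -0.38]
th 0.60 tcp 191.0 85.4 offset [0.75, 0, -0.70]
th 0.65 tcp 194.0 81.7 offset [1.12, 0, -1.00]
th 0.70 tcp 196.8 77.8 offset [1.51, 0, -1.28]
th 0.75 tcp 199.4 73.8 offset [1.90, 0, -1.55]
th 0.80 tcp 201.8 69.7 offset [2.32, 0, -1.79]
th 0.85 tcp 204.0 65.5 offset [2.74, 0, -2.01]
th 0.90 tcp 206.0 61.1 offset [3.17, 0, -2.21]
th 0.95 tcp 207.8 56.7 offset [3.62, 0, -2.38]
th 1.00 tcp 209.3 52.2 offset [4.07, 0, -2.54]
th 1.05 tcp 210.6 47.6 offset [4.53, 0, -2.67]
th 1.10 tcp 211.7 42.9 offset [4.99, 0, -2.78]
```

Request:
servo_tool(
  increments=[
    {"offset":[0.2,0,-0.2],"yaw":0},
    {"offset":[0.4,0,-0.4],"yaw":0},
    {"offset":[0.65,0,-0.6],"yaw":0},
    {"offset":[0.9,0,-0.8],"yaw":0},
    {"offset":[1.15,0,-1.0],"yaw":0},
    {"offset":[1.4,0,-1.2],"yaw":0},
    {"offset":[1.65,0,-1.4],"yaw":0},
    {"offset":[1.9,0,-1.55],"yaw":0},
  ],
)

```text
clock: 30.3
tcp_pos: [0.6279, 0.0608, 0.0743]
orientation: [-0.443, -0.551, -0.442, 0.552]
wrist_force: [-2.5, -3.7, 3.9]
finger_gap: -0.0001
```

```bash
python3 - <<'E'
from h import *
plan(np.arange(.5,.08,-.05)); snap('wrist','w18'); im,d,m=snap('scene','s8'); im=im[:,:,::-1]
cv2.imwrite('pics/s8c.png',cv2.resize(im[110:260,180:380],None,fx=4,fy=4,interpolation=cv2.INTER_CUBIC))
E
```

```text
t 30.30 jig [ 49.2 198.6] z 74.3 Fjig [-1.66 -4.18] 3.91 gap -0.0001 tooly ang vs jigx deg -0.19 toolx [ 0.    -0.002 -1.   ]
th 0.70 tcp 196.8 77.8 offset [-0.35, 0, 0.18]
th 0.75 tcp 199.4 73.8 offset [0.04, 0, -0.08]
th 0.80 tcp 201.8 69.7 offset [0.46, 0, -0.32]
th 0.85 tcp 204.0 65.5 offset [0.88, 0, -0.54]
th 0.90 tcp 206.0 61.1 offset [1.31, 0, -0.74]
th 0.95 tcp 207.8 56.7 offset [1.76, 0, -0.92]
th 1.00 tcp 209.3 52.2 offset [2.21, 0, -1.07]
th 1.05 tcp 210.6 47.6 offset [2.67, 0, -1.20]
th 1.10 tcp 211.7 42.9 offset [3.13, 0, -1.31]
```

View pics/s8c.png

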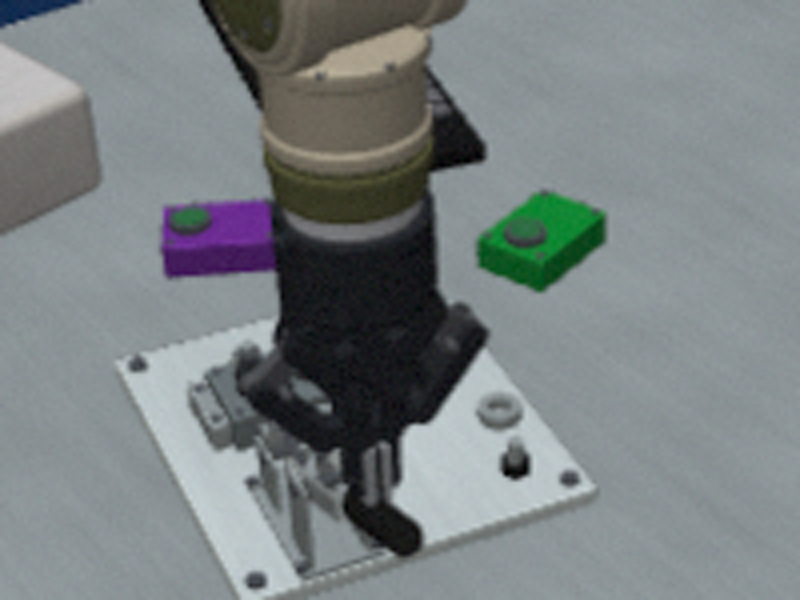

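Request:
servo_tool(
  increments=[
    {"offset":[0.25,0,-0.15],"yaw":0},
    {"offset":[0.5,0,-0.3],"yaw":0},
    {"offset":[0.75,0,-0.45],"yaw":0},
    {"offset":[1.0,0,-0.58],"yaw":0},
    {"offset":[1.2,0,-0.68],"yaw":0},
    {"offset":[1.4,0,-0.76],"yaw":0},
    {"offset":[1.6,0,-0.84],"yaw":0},
    {"offset":[1.8,0,-0.92],"yaw":0},
  ],
)

```text
clock: 31.2
tcp_pos: [0.6301, 0.071, 0.0558]
orientation: [0.443, 0.551, 0.443, -0.551]
wrist_force: [0.4, -0.1, -0.6]
finger_gap: 0.0001
```

```bash
python3 - <<'E'
from h import *
plan(np.arange(.3,.08,-.025))
E
```

```text
t 31.20 jig [ 49.1 209.1] z 55.8 Fjig [ 0.43 -0.05] -0.63 gap 0.0001 tooly ang vs jigx deg -0.15 toolx [ 0.     0.001 -1.   ]
th 0.90 tcp 206.0 61.1 offset [-0.53, 0, 0.31]
th 0.93 tcp 206.9 58.9 offset [-0.31, 0, 0.22]
th 0.95 tcp 207.8 56.7 offset [-0.09, 0, 0.14]
th 0.98 tcp 208.6 54.4 offset [0.13, 0, 0.05]
th 1.00 tcp 209.3 52.2 offset [0.36, 0, -0.02]
th 1.03 tcp 210.0 49.9 offset [0.59, 0, -0.09]
th 1.05 tcp 210.6 47.6 offset [0.82, 0, -0.15]
th 1.08 tcp 211.2 45.3 offset [1.05, 0, -0.21]
th 1.10 tcp 211.7 42.9 offset [1.29, 0, -0.26]
```

```bash
python3 - <<'E'
from h import *
im,d,m=snap('scene','s9'); im=im[:,:,::-1]
cv2.imwrite('pics/s9c.png',cv2.resize(im[130:260,180:350],None,fx=4.7,fy=4.6,interpolation=cv2.INTER_CUBIC)); snap('wrist','w19'); info()
E
```

```text
t 31.30 jig [ 48.6 209.2] z 55.3 Fjig [-0.37 -0.18] 0.19 gap 0.0003 tooly ang vs jigx deg -0.13 toolx [-0.001  0.001 -1.   ]
```

View pics/s9c.png

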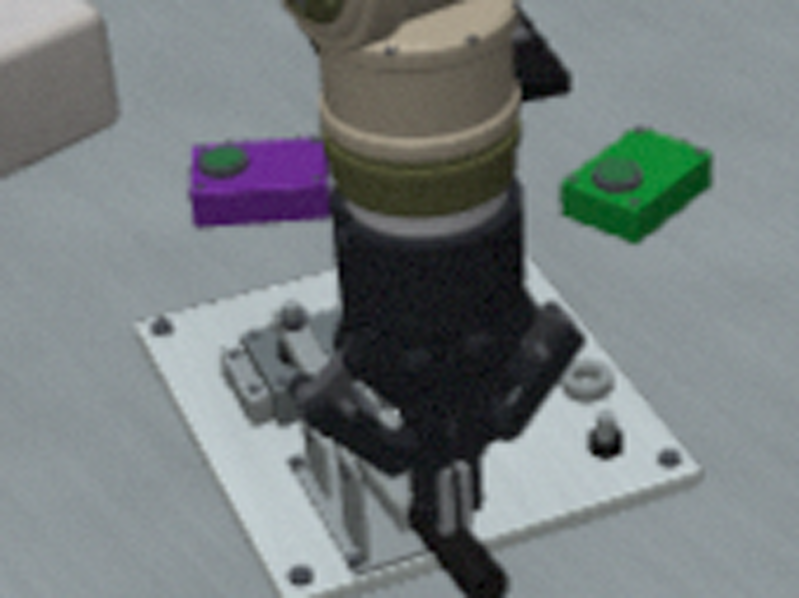

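View pics/w19.png

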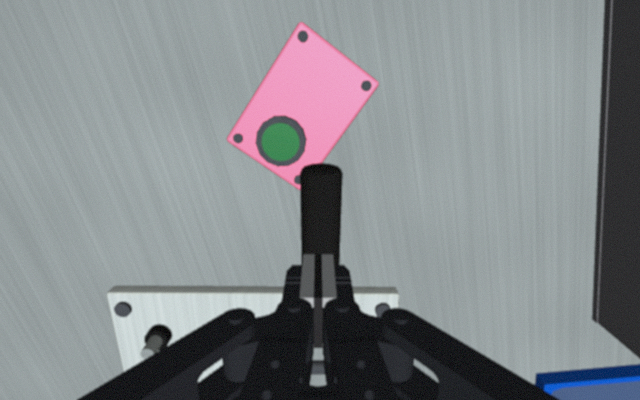

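```bash
python3 - <<'E'
from h import *
im,d,m=load('w19')
for v in range(172,250,8):
    p=pt(m,320,v,d[v,320]); print(v,(RJ.T@(p[:2]-T0)*1000).round(1),(p[2]*1000).round(1))
E
```

```text
172 [ 50.6 256.2] 86.0
180 [ 50.6 253.1] 88.2
188 [ 50.6 249.3] 87.9
196 [ 50.6 245.3] 87.0
204 [ 50.6 241.2] 86.2
212 [ 50.6 237.5] 86.7
220 [ 50.6 233.3] 85.9
228 [ 50.6 229.4] 86.2
236 [ 50.6 225.2] 86.0
244 [ 50.6 220.6] 85.1
```

Request:
servo_tool(
  increments=[
    {"offset":[-1,0,0],"yaw":0},
    {"offset":[-3,0,0],"yaw":0},
    {"offset":[-6,0,0],"yaw":0},
    {"offset":[-9,0,0],"yaw":0},
    {"offset":[-12,0,2],"yaw":0},
    {"offset":[-14,0,6],"yaw":0},
    {"offset":[-15,0,10],"yaw":0},
    {"offset":[-15,0,14],"yaw":0},
  ],
)

```text
clock: 32.1
tcp_pos: [0.6009, -0.0672, 0.2093]
orientation: [0.445, 0.552, 0.442, -0.55]
wrist_force: [0.8, -0.4, -0.7]
finger_gap: -0.0002
```

Request:
servo_tool(
  increments=[
    {"offset":[0,0,5],"yaw":0},
    {"offset":[0,0,10],"yaw":0},
    {"offset":[0,0,14],"yaw":0},
    {"offset":[0,0,17],"yaw":0},
    {"offset":[0,0,17],"yaw":0},
    {"offset":[0,0,17],"yaw":0},
    {"offset":[0,0,17],"yaw":0},
    {"offset":[0,0,17],"yaw":0},
  ],
)

```text
clock: 32.9
tcp_pos: [0.5636, -0.231, 0.2064]
orientation: [0.444, 0.551, 0.443, -0.551]
wrist_force: [-0.1, 0.0, 0.3]
finger_gap: -0.0002
```

```bash
python3 - <<'E'
from h import *
info(); im,d,m=snap('wrist','w20'); im2,_,_=snap('scene','s10')
cv2.imwrite('pics/s10c.png',cv2.resize(im2[130:260,180:350,::-1],None,fx=4.7,fy=4.6,interpolation=cv2.INTER_CUBIC))
im3,_,_=snap('top','t8'); cv2.imwrite('pics/t8c.png',cv2.resize(im3[120:250,300:440,::-1],None,fx=5,fy=4.6,interpolation=cv2.INTER_CUBIC))
E
```

```text
t 32.90 jig [  48.3 -100.2] z 206.4 Fjig [-0.15 -0.01] 0.33 gap -0.0002 tooly ang vs jigx deg -0.06 toolx [ 0.  0. -1.]
```

View pics/s10c.png

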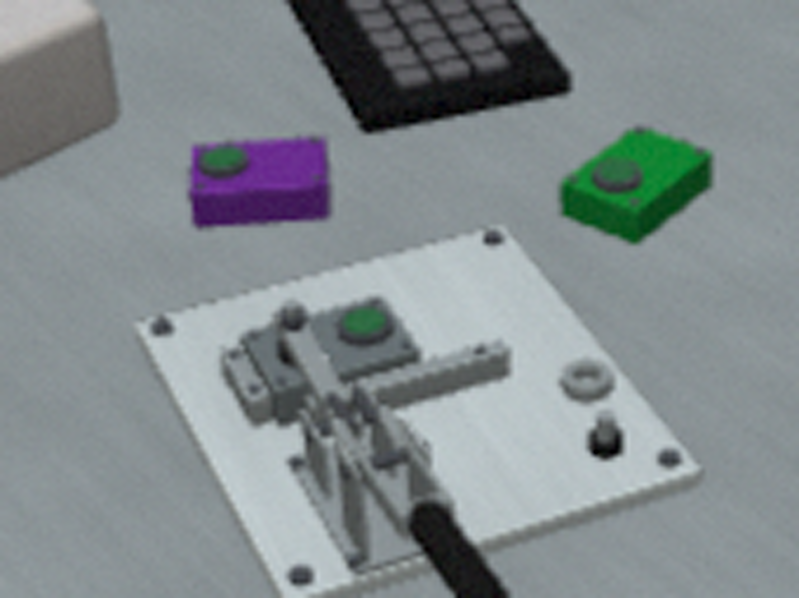

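View pics/w20.png

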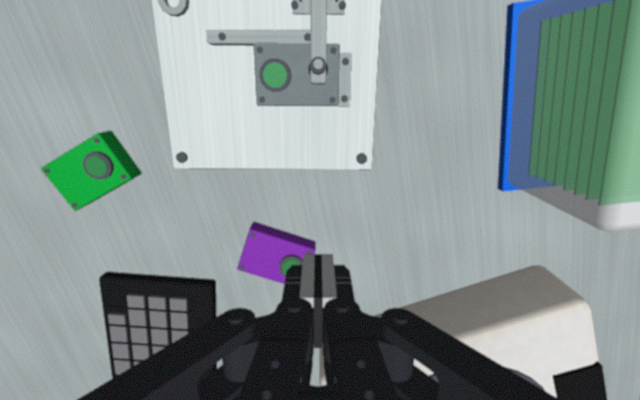

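View pics/t8c.png

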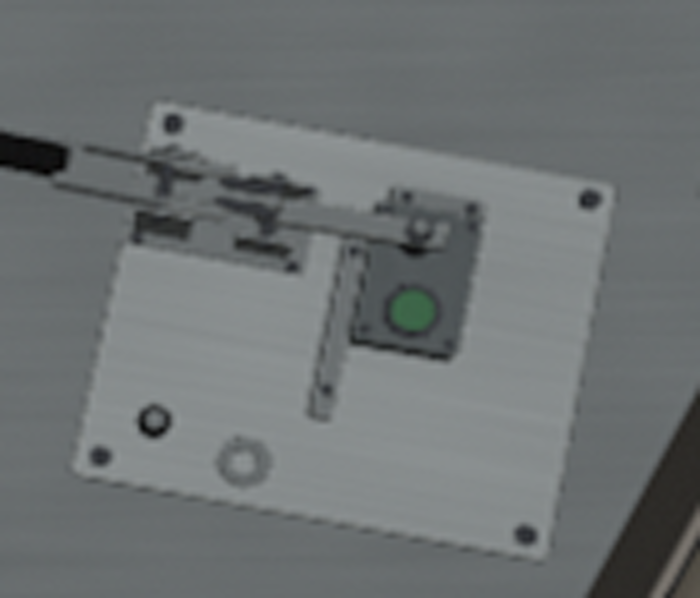

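```bash
python3 - <<'E'
from h import *
im,d,m=load('w20')
cv2.imwrite('pics/w20c.png',cv2.resize(im[20:120,200:360],None,fx=5,fy=5,interpolation=cv2.INTER_CUBIC))
E
```

```text
(no output)
```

View pics/w20c.png

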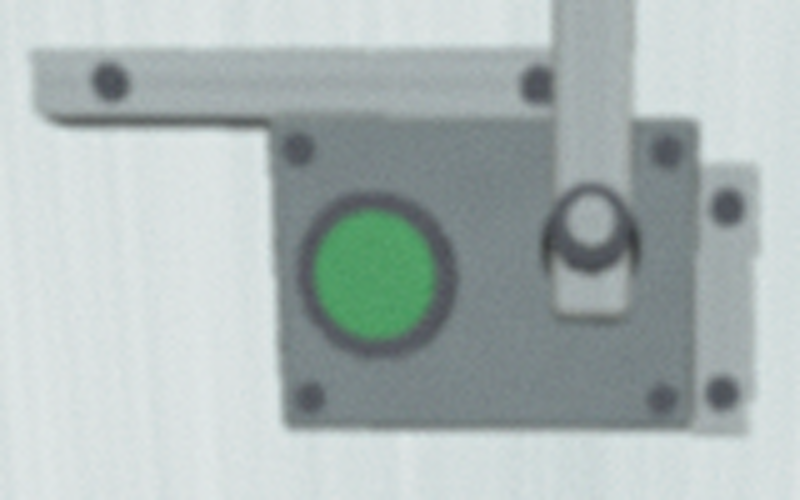

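The enlarged wrist view shows the head flush against the fence (crop row about 118) and the end stop (crop column about 697). The pad is down on the head, and the arm is clear. Handing in.

```bash
python3 - <<'E'
from h import *
im,d,m=load('w20')
for n,u,v,z in [('NW',269,118,.038),('NE',698,120,.038),('SE',694,430,.038),('SW',284,428,.038),('lens',377,275,.044)]:
    p=ptz(m,200+u/5-.4,20+v/5-.4,z); print(n,(RJ.T@(p[:2]-T0)*1000).round(1))
info(); print(env.hand_in())
E
```

```text
NW [-10.2  20.5]
NE [69.  20.1]
SE [ 69.3 -35.1]
SW [-10.5 -34.7]
lens [ 9.4 -6.9]
t 33.05 jig [  48.3 -100.4] z 206.3 Fjig [-0.65 -0.2 ] 0.44 gap -0.0001 tooly ang vs jigx deg -0.07 toolx [ 0. -0. -1.]
the job is handed in; nothing more can be done
None
```

I seated the head in the corner and closed the clamp on it. The job was handed in at about 33 s of the 72 s allowed.

- **Seating:** I pressed the head against the fence with about 9 N at the wrist, then slid it along and pressed it against the end stop with about 9 N. These are wrist readings. Bed friction takes some of that force, so the contact forces were lower, and I couldn't read them directly.
- **Clamp:** I pushed the handle along its arc. The highest wrist reading, taken only at the end of each move, was about 6 N. It snapped home, and the handle's slope of about 0.09 rad puts it at about 1.11 rad, its end stop.
- **Last checks:** The head's edges measured x -10 to 69 mm and y -35 to 20 mm in the jig frame. That is square and within about 1 mm of its seat. The pad is on the head, though I couldn't read its holding force. The collar and spare spindle stand where they were, I never went near the screwdriver or spare head, and the arm is clear with no wrist force.
- **Disagreement:** The reported tool point was about 42–44 mm below where the wrist camera's depth picture put the fingertips. The scene camera also showed the tips well above it. Because of this my first pass at the head went over it without touching. After that I used the camera-measured fingertip height.
- **Extra force:** While sliding the head to the stop, the gripper also pressed down with up to about 5.6 N. I raised it 3 mm, but the downward force came back once the head met the stop.

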